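Load the drying arm with tray hangers, lock it and start the dryer

TASK

Hang all the tray hangers that are there on the arm of the stand, one after another from the longest (deepest, next to the red back stop) to the shortest, so that each nests in front of the longer one before it. Then set the red keeper in the pocket behind the arm's nose, push the pin fully home through keeper and arm, and last turn the black knob on the dryer's grey timer pod clockwise to its stop; leave the other things on the counter where they are.

Things in the scene. Friction and masses are not known exactly. Their poses are not given: they have to be found in the camera images.
- hook: Fixed stand. Origin on the table at the foot of the post's front face, z up. A flat steel arm 24 mm wide, 14 thick, top 200 above the table, runs along own -x to the robot. Along own x in mm: red back stop -12 to 0 (60 wide, rising 30 above the arm); hanging length -126 to -12; ridge 6 high -130 to -126; keeper pocket -168 to -130; nose -182 to -168, 14 high. Foot plate 150 x 150 x 10 high.
- hook_hole (a point): Centre of the 15 mm vertical through hole in the arm, in the middle of the keeper pocket (own x -149 mm of the stand), level with the arm's top face, 200 mm above the table.
- hook_stop (a point): On the arm's top face at the front of the red back stop (own x -12 mm of the stand). The hangers go from here outwards in the order blue (longest), yellow, green, orange, each with its flat hanging edge resting on the arm and its front away from the post; they may stand as close as 24 mm apart, their feet nesting one above the other.
- hanger_blue: Loose standing chrome hanger, blue grip block, 0.2 kg, may be absent. Origin: underside, at the stem; z up, -x front. Foot x -40 to 18 mm, 90 wide, 14 high. Stem 8 thick, 74 wide; window y -25 to 25, z 115 to 165, its top the hanging edge. Over it a spacer bar 24 thick (x), 74 wide, z 165 to 177, and the grip block 24 (x) by 30 (y), z 177 to 209: grip it across y from above.
- hanger_yellow: Loose standing chrome hanger, yellow grip block, 0.2 kg, may be absent. Origin: underside, at the stem; z up, -x front. Foot x -40 to 18 mm, 90 wide, 14 high. Stem 8 thick, 74 wide; window y -25 to 25, z 93 to 143, its top the hanging edge. Over it a spacer bar 24 thick (x), 74 wide, z 143 to 155, and the grip block 24 (x) by 30 (y), z 155 to 187: grip it across y from above.
- hanger_green: Loose standing chrome hanger, green grip block, 0.2 kg, may be absent. Origin: underside, at the stem; z up, -x front. Foot x -40 to 18 mm, 90 wide, 14 high. Stem 8 thick, 74 wide; window y -25 to 25, z 71 to 121, its top the hanging edge. Over it a spacer bar 24 thick (x), 74 wide, z 121 to 133, and the grip block 24 (x) by 30 (y), z 133 to 165: grip it across y from above.
- hanger_orange: Loose standing chrome hanger, orange grip block, 0.2 kg, may be absent. Origin: underside, at the stem; z up, -x front. Foot x -40 to 18 mm, 90 wide, 14 high. Stem 8 thick, 74 wide; window y -25 to 25, z 49 to 99, its top the hanging edge. Over it a spacer bar 24 thick (x), 74 wide, z 99 to 111, and the grip block 24 (x) by 30 (y), z 111 to 143: grip it across y from above.
- keeper: Loose red saddle (inverted U), 34 mm long (x), 52 wide (y), 50 high, 0.15 kg. Origin: between the legs at the underside, z up. Legs 12 thick, 36 long, 28 apart inside, on steel feet 52 (x) by 20 (y) by 6; top plate 14 thick with a central 15 mm hole. Grip across y near the top. Seated it straddles the arm in the pocket (2 mm play), top plate resting on the arm, x along the arm (either way round).
- pin: Loose retaining pin, upright in its white block. Origin: centre of the lower end, z up. Steel shaft 11 mm in diameter, 60 mm long, tapered over the last 5 mm to 6 mm across; above it a black round head 26 mm in diameter and 36 mm high (z 60 to 96). 0.06 kg. Fully home, the head rests on the keeper's top plate, with the origin 154 mm above the table.
- pin_block: Loose, heavy white block (0.6 kg) 70 by 70 by 50 mm high; the pin stands in its central 13 mm hole with its lower end 4 mm above the table. Origin: centre of the underside.
- timer: Fixed grey timer pod of the tray dryer, 90 (x) by 100 (y) by 30 mm high. Origin: centre of the underside, under the knob's axis.
- dial (a joint): Angle in rad of the big black ridged knob on the pod: 0 when its grip bar lies along the pod's x, growing as it is turned clockwise seen from above, with a stop at 1.3; little friction (0.04 N m), no spring. It starts between 0 and 0.2.
- dial_grip (a point): On the knob's axis, 58 mm above the table, the height to grip: the grip bar is 62 mm long and 16 mm thick, from 38 to 72 mm above the table, above a disc 68 mm in diameter. The bar lies along this point's x axis, which turns with the knob.
- yellow_tray: Bystander: yellow quadrant tray, 70 by 50 by 20 mm with a 50 mm handle towards its -x; origin centre of the underside.
- chrome_tray1: Bystander: flat perforated chrome tray, 80 by 70 by 18 mm with a 50 mm handle towards its -x; origin centre of the underside.
- chrome_tray2: Bystander: another such chrome tray, 80 by 70 by 18 mm.
- petri: Bystander: glass petri dish, 90 mm across, 18 mm high.
- bite_block: Bystander: blue silicone bite block, 50 by 30 by 22 mm high.
There are look-alikes about, which are no part of the job. What is shaped like the hanger_orange but pink or purple is not meant.

How it is judged:
By the outcome, as a careful person would: the job done as asked, in the order asked, and still so for the second after the job is handed in, with the robot touching nothing.
Of hanger_blue, hanger_yellow, hanger_green, hanger_orange only 3 to 4 are there at a start; the rules pass over those that are not, and their reading is None.
At some moment in a run one of keeper, pin_block may be knocked a few centimetres aside while the robot is not near it.
It also fails if it takes over 192 s, if anything falls off the work surface, if the arm or the gripper's body presses on something with over 40 N, if the wrist force passes 120 N, or if a joint passes its speed limit or range.

ROBOT

A 6-joint arm with a two-finger parallel gripper is mounted at the origin on the work surface. World frame = base frame: x ahead of the robot, y to its left, z up, the work surface at z = 0. Lengths are in mm, angles in rad, forces in N, time in s.
With the tool pointing down it reaches from about 325 to 900 mm from the base axis. Payload 3.5 kg.
Tool frame: the origin (TCP) lies midway between the tips of the shut fingers; the grasp point (between the pads) lies 19 mm behind it; z points along the fingers, y is the line along which they close (so a half turn about z gives the same grasp; the last joint's range is limited). The gripper opens to 85 mm and grips with 20 to 120 N. Pads are 22 mm wide; open, the fingers measure 114 mm over their backs; the gripper's body (76 mm by 85 mm) begins 54 mm behind the grasp point. The pads swing forward as they close: fully open they stand 13 mm farther back than shut.
Start: joints at [-1.287, 0.276, -0.026, 1.268, 0, 1.467], TCP at [235.755, -578.828, 231.313] pointing down, gripper open.
Joint ranges: [-3.12, 3.12], [-0.85, 1.88], [-1.08, 1.24], [-1.95, 2.15], [-1.57, 1.53], [-3.14, 3.14]. Speed limits (rad/s): [2.57, 2.57, 3.14, 3.14, 3.14, 3.14].

INTERFACE

Orientations are given as a rotation vector (axis times angle).
In Python, from plant import arm, viewer, finder gives the robot as it stands.
- The arm moves only by the tool arm_command, never from a script. Its argument "steps" is a list of rows, each a list of 7 numbers: the turn, a rotation vector about the tool's x, y, z in units of 8 degrees (1.0 is 8 degrees), then the shift along the tool's x, y, z in units of 25 mm (1.0 is 25 mm), then the finger opening in mm, from 0 to 85.4. A call has 1 to 12 rows; each row is the pose to reach, as a shift and turn from the pose commanded when the call began, along the tool's axes at that moment; what a row does not reach only later rows make up. A row lasts 1/10 s, in which the tool goes at most 50 mm and 8.59 degrees, less where a joint would pass 70% of its speed; a pose out of reach is approached as far as the arm can. A call with a gripper value outside its range is refused whole. The fingers move at their own pace and stop on an object; the grip force is fixed at half the most. Time passes only in rows, so rows that repeat a pose let the fingers close. It gives the time, the measured TCP pose, the force, the opening and the grip force at its end, in the units of the state.
- arm.get_state(): the state, without advancing time (a new reading comes with each control period).
- viewer.grab_frame(name): name is "side" or "top"; returns a dict with "img" (384x512x3 uint8, blue, green, red), "fx", "fy", "cx", "cy" (pixels), "world_from_camera" (4x4, takes a point from camera to world coordinates). Camera axes: x right, y down, z forward; pixel columns grow to the right and rows downward; lengths in mm; the calibration is good to about 2 mm. A picture is of the moment at which its call begins. There is no depth.
- arm.job_done(): hands the job in; it is judged then, once.
Trained networks look in the newest picture that a camera, given by its name, has taken for a name from the list of things; names that differ only in an ending like _2 or _b are one class to them, and where a whole thing is asked for, a point or a joint stands for the part that bears it (a point fixed in the world has none). Each returns a list of dicts, best first, with "p" (0 to 1); they miss things now and then, are a little off and sometimes report something else, mostly with a low value. They report only what shows in the picture. A call takes as long as a camera call. They do not tell look-alikes from the thing itself.
- finder.boxes_of(camera, name): "rect" ([centre column, centre row, width, height] in pixels, round what is visible of it).
- finder.place_of(camera, name): "at" ([column, row] in pixels: a listed point, or the origin of a listed thing).
The state is a dict: "time_s": time; "joints": joint angles; "qd": joint speeds; "joint_efforts": joint torques, N m; "position": TCP position; "ee_rot": TCP orientation; "contact_force": force on the tool from outside, world axes, zero at the start; "ft_torque": the same for the moment, N m; "width": finger opening in mm; "finger_force": force on a finger pad.
Only numpy, scipy, OpenCV 4.12 (cv2) and the standard library are available. Lean on these libraries where they do the work, as an engineer would, in place of code of your own. Each camera call takes 0.05 s, during which the arm holds its last target. There are 200 camera calls.

## Working session

There is one attempt and no reset: what is moved stays moved. The work goes in short steps, Python scripts to look and compute and a tool call to move; the robot and the scene stay as the last step left them, time stands still between calls to the robot, and variables do not carry over. Pictures are saved under pics/ and viewed, at most 14 in all, crops included, and the job is handed in when it is done.

Besides the shell and the picture viewer there is one more tool, called after "Call:" by a JSON object that holds its "fn" and its "kwargs", one argument or row to a line. arm_command: Moves the arm, as the interface text tells. Its arguments: {"type":"object","properties":{"steps":{"type":"array"}},"required":["steps"]}

```bash
mkdir -p pics; ls; cat > h.py <<'E'
import numpy as np, cv2, json
from scipy.spatial.transform import Rotation as R
from plant import arm, viewer, finder
def grab(n,save=None):
    f=viewer.grab_frame(n)
    if save: cv2.imwrite('pics/'+save,f['img'])
    return f
def ray(f,uv):
    T=np.array(f['world_from_camera']); d=np.array([(uv[0]-f['cx'])/f['fx'],(uv[1]-f['cy'])/f['fy'],1.])
    return T[:3,3],T[:3,:3]@d
def atz(f,uv,z):
    o,d=ray(f,uv); return o+d*(z-o[2])/d[2]
def tri(f1,u1,f2,u2):
    o1,d1=ray(f1,u1);o2,d2=ray(f2,u2)
    d1=d1/np.linalg.norm(d1);d2=d2/np.linalg.norm(d2)
    A=np.stack([d1,-d2],1);t=np.linalg.lstsq(A,o2-o1,rcond=None)[0]
    p,q=o1+t[0]*d1,o2+t[1]*d2
    return (p+q)/2,np.linalg.norm(p-q)
def proj(f,p):
    T=np.linalg.inv(np.array(f['world_from_camera'])); c=T[:3,:3]@np.array(p,float)+T[:3,3]
    return np.array([f['fx']*c[0]/c[2]+f['cx'],f['fy']*c[1]/c[2]+f['cy']])
E
python3 - <<'E'
from h import *
np.set_printoptions(precision=1,suppress=True)
s=arm.get_state();print({k:np.round(v,3) for k,v in s.items()})
F={n:grab(n,n+'0.png') for n in('side','top')}
for n,f in F.items(): print(n,f['fx'],f['cx'],f['cy'],np.array(f['world_from_camera']))
for k in ['hook_hole','hook_stop','hook','hanger_blue','hanger_yellow','hanger_green','hanger_orange','keeper','pin','pin_block','timer','dial_grip','yellow_tray','petri']:
    for n in F:
        print(k,n,[(np.round(d['at']).tolist(),round(d['p'],2)) for d in finder.place_of(n,k)[:4]])
E
```

```text
pics
{'time_s': np.float64(0.0), 'joints': array([-1.3,  0.3, -0. ,  1.3,  0. ,  1.5]), 'qd': array([ 0., -0., -0.,  0.,  0.,  0.]), 'joint_efforts': array([ -0. , -44.6,  29.5,   0. ,  -0. ,   0. ]), 'position': array([ 235.5, -578.1,  230.1]), 'ee_rot': array([-3.1, -0.6,  0. ]), 'contact_force': array([-0.3,  0.2,  0.5]), 'ft_torque': array([0.1, 0. , 0. ]), 'finger_force': np.float64(0.0), 'width': np.float64(85.271)}
side 397.0970458010333 257.2631613737598 191.55385221638468 [[   1.    -0.     0.   457.8]
 [  -0.    -0.7    0.7 -859.2]
 [   0.    -0.7   -0.7  962.5]
 [   0.     0.     0.     1. ]]
top 407.9926186162138 253.83871123101923 186.40711592789904 [[  -0.    -1.     0.1  368.1]
 [  -1.     0.     0.    30.4]
 [  -0.    -0.1   -1.  1300.4]
 [   0.     0.     0.     1. ]]
hook_hole side [([260.0, 188.0], 0.77), ([311.0, 192.0], 0.21)]
hook_hole top [([270.0, 178.0], 0.63), ([383.0, 159.0], 0.42)]
hook_stop side [([310.0, 194.0], 0.76)]
hook_stop top [([205.0, 161.0], 0.63)]
hook side [([306.0, 240.0], 0.68), ([304.0, 338.0], 0.43)]
hook top [([274.0, 141.0], 0.93), ([341
[... 443 characters left out ...]
7.0], 0.65), ([108.0, 186.0], 0.62), ([159.0, 195.0], 0.6)]
keeper side [([279.0, 173.0], 0.69)]
keeper top [([167.0, 164.0], 0.7), ([371.0, 255.0], 0.68)]
pin side [([238.0, 195.0], 0.6)]
pin top [([336.0, 151.0], 0.65), ([210.0, 209.0], 0.48)]
pin_block side [([241.0, 197.0], 0.58)]
pin_block top [([212.0, 210.0], 0.68)]
timer side [([242.0, 297.0], 0.62)]
timer top [([342.0, 205.0], 0.66)]
dial_grip side [([242.0, 285.0], 0.69), ([310.0, 194.0], 0.64)]
dial_grip top [([343.0, 205.0], 0.88), ([274.0, 140.0], 0.31)]
yellow_tray side [([304.0, 341.0], 0.77)]
yellow_tray top [([383.0, 162.0], 0.79)]
petri side [([201.0, 181.0], 0.63)]
petri top [([174.0, 256.0], 0.83), ([340.0, 207.0], 0.48)]
```

```bash
python3 - <<'E'
import cv2
for n,(x0,y0,x1,y1) in {'side':(160,90,400,384),'top':(80,90,440,300)}.items():
    i=cv2.imread(f'pics/{n}0.png')[y0:y1,x0:x1]
    k=min(800/i.shape[1],600/i.shape[0]); cv2.imwrite(f'pics/{n}0c.png',cv2.resize(i,None,fx=k,fy=k,interpolation=cv2.INTER_CUBIC)); print(n,k)
E
```

```text
side 2.0408163265306123
top 2.2222222222222223
```

View pics/side0c.png

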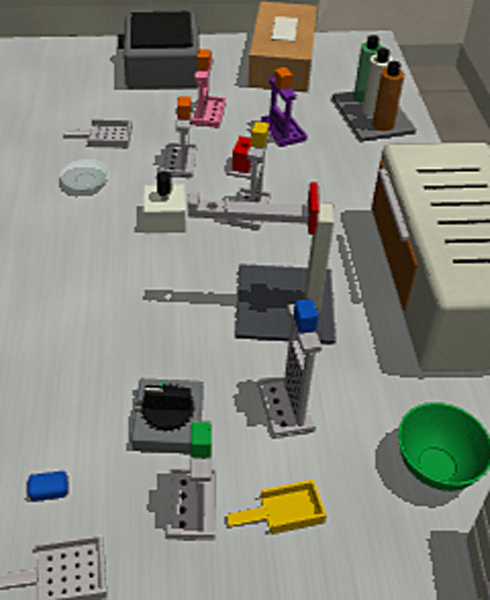

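View pics/top0c.png

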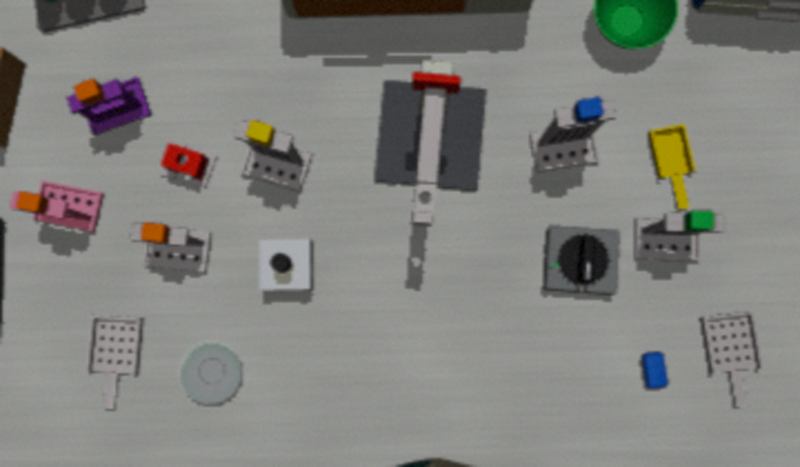

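The scene has all four hangers: blue at top (345,139), yellow (197,150), green (395,189) and chrome with an orange block (149,195). The look-alikes are pink at top (93,181) and purple at top (120,131). The keeper is the red block at (163,163) and the pin is in the white block at (207,209). Next I'll fit the coloured blocks in both views.

```bash
cat > fit.py <<'E'
from h import *
from scipy.optimize import minimize
S=4
def box(x0,x1,y0,y1,z0,z1): return np.array([[a,b,c] for a in(x0,x1) for b in(y0,y1) for c in(z0,z1)],float)
def place(P,x,y,z,yaw):
    return P@R.from_euler('z',yaw).as_matrix().T+[x,y,z]
def render(f,parts,roi):
    x0,y0,w,h=roi; m=np.zeros((h*S,w*S),np.uint8)
    for P in parts:
        uv=np.array([proj(f,p) for p in P]); uv=(uv-[x0,y0]+.5)*S-.5
        cv2.fillConvexPoly(m,np.round(cv2.convexHull(uv.astype(np.float32))*16).astype(np.int32),255,shift=4)
    return cv2.resize(m,(w,h),interpolation=cv2.INTER_AREA)/255.
HUE={'blue':(105,125),'yellow':(22,32),'green':(50,80),'orange':(6,19),'red':(0,5)}
def mask(f,col,roi,smin=120):
    x0,y0,w,h=roi; i=cv2.cvtColor(f['img'],cv2.COLOR_BGR2HSV)[y0:y0+h,x0:x0+w].astype(int)
    lo,hi=HUE[col]; hh=i[...,0]; ok=(hh>=lo)&(hh<=hi)
    if col=='red': ok|=hh>=172
    return (ok&(i[...,1]>smin)&(i[...,2]>40)).astype(float)
def fit(F,parts,col,rois,p0,free=4,smin=120,yaws=(0,)):
    M={n:mask(F[n],col,rois[n],smin) for n in rois}
    best=None
    for y in yaws:
        q0=np.array(list(p0[:3])+[y])
        def cost(q):
            return sum(np.abs(render(F[n],[place(P,*q) for P in parts],rois[n])-M[n]).sum()/max(M[n].sum(),1) for n in rois)
        sim=np.vstack([q0]+[q0+d for d in np.diag([8,8,8,.15])])
        r=minimize(cost,q0,method='Nelder-Mead',options=dict(initial_simplex=sim,maxfev=300))
        if best is None or r.fun<best.fun: best=r
    return best.x,best.fun,{n:int(M[n].sum()) for n in M}
E
cat > h1.py <<'E'
from fit import *
Z={'blue':165,'yellow':143,'green':121,'orange':99}
E
python3 - <<'E'
from fit import *
np.set_printoptions(precision=1,suppress=True)
F={n:grab(n) for n in('side','top')}
C={'blue':((345,139),(310,245)),'yellow':((197,150),(287,156)),'green':((395,189),(258,305)),'orange':((149,195),(250,142)),}
out={}
for c,(t,s) in C.items():
    roi={'top':(t[0]-11,t[1]-10,22,20),'side':(s[0]-11,s[1]-11,22,22)}
    p,e=tri(F['side'],s,F['top'],t)
    b=[box(-12,12,-15,15,-16,16)]
    q,c_,m=fit(F,b,c,roi,p,yaws=(-.3,0,.3)); print(c,'tri',p,round(e,1),'fit',q,round(q[3],2),c_,m)
k=[box(-17,17,-26,26,36,50),box(-17,17,-26,-14,6,36),box(-17,17,14,26,6,36)]
roi={'top':(150,152,28,24),'side':(264,152,28,24)}
p,e=tri(F['side'],(279,165),F['top'],(163,162));p[2]=0
print('keeper',fit(F,k,'red',roi,p,yaws=(-.6,0,.6)))
# composite of zooms
def crop(f,c,r=24):
    c=np.round(c).astype(int); return cv2.resize(f['img'][c[1]-r:c[1]+r,c[0]-r:c[0]+r],(200,200),interpolation=cv2.INTER_CUBIC)
tops=[crop(F['top'],c) for c in((337,153),(202,158),(386,194),(155,198))]
sides=[crop(F['side'],c) for c in((302,277),(286,176),(255,330),(249,157))]
oth=[crop(F['top'],(163,163)),crop(F['top'],(208,209)),crop(F['top'],(342,206),),crop(F['side'],(242,290))]
cv2.imwrite('pics/c1.png',np.vstack([np.hstack(tops),np.hstack(sides),np.hstack(oth)]))
E
```

```text
blue tri [ 624.4 -200.5  190.8] 1.5 fit [ 624.2 -199.7  189.2   -0. ] -0.02 0.5394462304536831 {'top': 109, 'side': 163}
yellow tri [609.  213.8 165.9] 1.0 fit [609.  214.6 168.5  -0.3] -0.29 0.4297125577056089 {'top': 106, 'side': 92}
green tri [ 486.3 -342.4  149.4] 0.5 fit [ 486.  -340.1  141.7   -0.1] -0.05 0.7157908704883227 {'top': 96, 'side': 157}
orange tri [488.4 361.4 124.3] 1.7 fit [489.2 359.2 123.8  -0.1] -0.07 0.4513157187893182 {'top': 95, 'side': 73}
keeper (array([600.5, 346.7,  -4.3,  -0.3]), np.float64(0.5854375905872725), {'top': 199, 'side': 131})
```

View pics/c1.png

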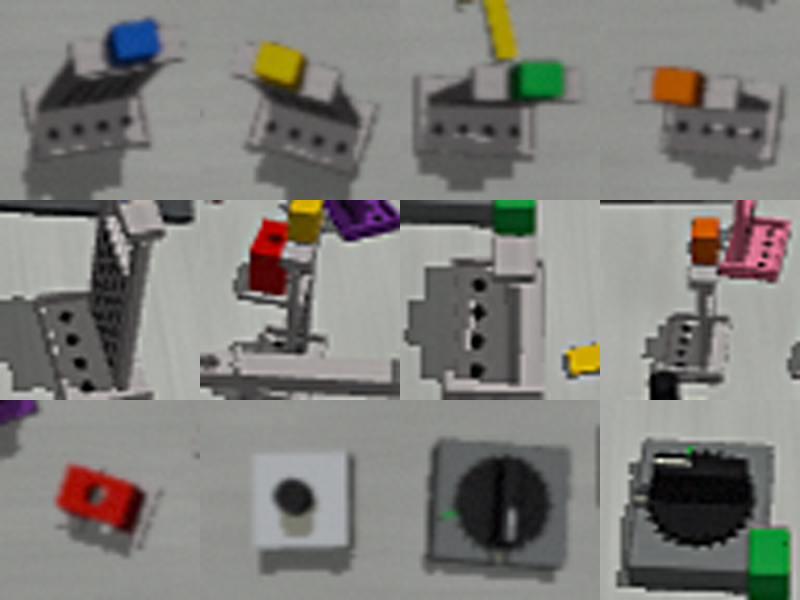

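The composite shows the grip blocks and the foot hole rows, which give the yaws: blue ≈ +0.15, yellow ≈ -0.28, green ≈ 0 and orange ≈ -0.05. The keeper is at (163,163), turned about -0.3. The knob bar lies about along x. I'll refine with the heights fixed and measure the hook.

```bash
python3 - <<'E'
from fit import *
np.set_printoptions(precision=1,suppress=True)
F={n:grab(n) for n in('side','top')}
def cen(col,n,c,r=12):
    roi=(c[0]-r,c[1]-r,2*r,2*r); M=mask(F[n],col,roi,110).astype(np.uint8)
    k,l,st,ce=cv2.connectedComponentsWithStats(M); j=1+np.argmax(st[1:,4]); return roi,(l==j).astype(float)
def fitxy(col,parts,pix,p0,yaw,z,free=2,views=('top','side')):
    D={n:cen(col,n,c) if len(c)==2 else cen(col,n,c[:2],c[2]) for n,c in pix.items() if n in views}
    def full(q): return (q[0],q[1],z,q[2] if free==3 else yaw)
    def cost(q): return sum(np.abs(render(F[n],[place(P,*full(q)) for P in parts],r)-M).sum()/M.sum() for n,(r,M) in D.items())
    q0=np.array(list(p0[:2])+([yaw] if free==3 else []))
    sim=np.vstack([q0]+[q0+d for d in np.diag([6,6,.15][:free])])
    r=minimize(cost,q0,method='Nelder-Mead',options=dict(initial_simplex=sim,maxfev=200)); return r.x,round(r.fun,2)
C={'blue':((345,139),(310,245),.15,193,(624,-200)),'yellow':((197,150),(287,156),-.28,171,(609,214)),'green':((395,189),(258,305),0,149,(486,-341)),'orange':((149,195),(250,142),-.05,127,(489,360))}
H={'blue':[((52,132),(125,121)),(337,153)],'yellow':[((70,127),(142,148)),(202,158)],'green':[((35,130),(115,131)),(386,194)],'orange':[((82,128),(155,132)),(155,198)]}
for c,(t,s,yaw,z,p) in C.items():
    b=[box(-12,12,-15,15,-16,16)]
    h=[atz(F['top'],np.array(u)*48/200-.4+np.array(H[c][1])-24,14) for u in H[c][0]]
    d=h[0]-h[1]; yw=np.arctan2(-d[0],d[1])
    print(c,'holeyaw',round(yw,3),'mid',(h[0]+h[1])[:2]/2,[fitxy(c,b,{'top':t,'side':s},p,yw,z,2,v) for v in(('top','side'),('top',),('side',))])
k=[box(-17,17,-26,26,36,50),box(-17,17,-26,-14,6,36),box(-17,17,14,26,6,36)]
for v in(('top','side'),('top',)): print('keeper',fitxy('red',k,{'top':(163,162,14),'side':(280,163,14)},(600,346),-.3,0,3,v))
st=[box(-6,6,-30,30,200,230)]
print('stop',fitxy('red',st,{'top':(277,127,16)},(650,-20),0,0,3,('top',)), fitxy('red',st,{'top':(277,127,16),'side':(313,191,16)},(650,-20),0,0,3))
print('hole',atz(F['top'],(271.0,178.5),200),tri(F['side'],finder.place_of('side','hook_hole')[0]['at'],F['top'],finder.place_of('top','hook_hole')[0]['at']))
for a,b in((finder.place_of('side','dial_grip')[0]['at'],finder.place_of('top','dial_grip')[0]['at']),): print('dial',a,b,tri(F['side'],a,F['top'],b))
print('pin',atz(F['top'],np.array((295,497-400))*.24-.4+[-48+208-24,209-24],96),'blk',tri(F['side'],finder.place_of('side','pin_block')[0]['at'],F['top'],finder.place_of('top','pin_block')[0]['at']))
def crop(f,c,r,s): 
    return cv2.resize(f['img'][c[1]-r[1]:c[1]+r[1],c[0]-r[0]:c[0]+r[0]],s,interpolation=cv2.INTER_CUBIC)
cv2.imwrite('pics/hook.png',np.hstack([crop(F['top'],(274,155),(30,45),(400,600)),crop(F['side'],(285,190),(40,60),(400,600))]))
E
```

```text
blue holeyaw 0.127 mid [ 600.5 -198.9] [(array([ 623.3, -198.9]), np.float64(0.54)), (array([ 622.2, -198.1]), np.float64(0.31)), (array([ 623.8, -198.5]), np.float64(0.22))]
yellow holeyaw -0.309 mid [586.1 219.1] [(array([608.6, 213. ]), np.float64(0.44)), (array([608.2, 213.2]), np.float64(0.23)), (array([608.6, 211.3]), np.float64(0.2))]
green holeyaw -0.035 mid [ 463.4 -336.1] [(array([ 485.1, -342.1]), np.float64(0.73)), (array([ 487.5, -341.8]), np.float64(0.45)), (array([ 485.7, -342.7]), np.float64(0.27))]
orange holeyaw -0.077 mid [466.7 360.1] [(array([489.3, 357.9]), np.float64(0.44)), (array([489.2, 361. ]), np.float64(0.27)), (array([489.1, 354.6]), np.float64(0.13))]
keeper (array([599.5, 344. ,  -0.2]), np.float64(0.57))
keeper (array([600.5, 345.2,  -0.3]), np.float64(0.18))
stop (array([658.1,  -9.5,  -0.1]), np.float64(0.24)) (array([658.2, -11.7,  -0.2]), np.float64(0.57))Traceback (most recent call last):
  File "<stdin>", line 25, in <module>
IndexError: list index out of range
```

```bash
python3 - <<'E'
from fit import *
np.set_printoptions(precision=2,suppress=True)
F={n:grab(n) for n in('side','top')}
def best(n,k):
    for _ in range(4):
        r=finder.place_of(n,k)
        if r: return r[0]['at']
        F[n]=grab(n)
for k in('hook_hole','dial_grip','pin_block','timer','pin','hook_stop'):
    a,b=best('side',k),best('top',k); print(k,a,b,*(tri(F['side'],a,F['top'],b) if a and b else ()))
def crop(f,c,r,s): 
    return cv2.resize(f['img'][c[1]-r[1]:c[1]+r[1],c[0]-r[0]:c[0]+r[0]],s,interpolation=cv2.INTER_CUBIC)
cv2.imwrite('pics/hook.png',np.hstack([crop(F['top'],(274,155),(30,45),(400,600)),crop(F['side'],(285,190),(40,60),(400,600))]))
E
```

```text
hook_hole [260.9, 190.3] [343.2, 203.5] [ 467.87 -158.26  341.29] 65.57697638425716
dial_grip [242.7, 285.0] [342.2, 203.4] [ 453.45 -212.73   46.97] 4.895217329501588
pin_block [241.9, 195.5] [208.9, 209.7] [451.37 203.29   1.31] 5.892747347315459
timer [240.3, 297.2] [341.3, 205.4] [ 448.08 -219.13   -1.04] 9.771616903558252
pin [237.1, 196.3] [407.9, 243.3] [ 394.31 -271.08  430.53] 103.9348019638163
hook_stop [311.4, 190.4] [276.8, 128.1] [654.62 -12.52 209.55] 0.012123654289956827
```

View pics/hook.png

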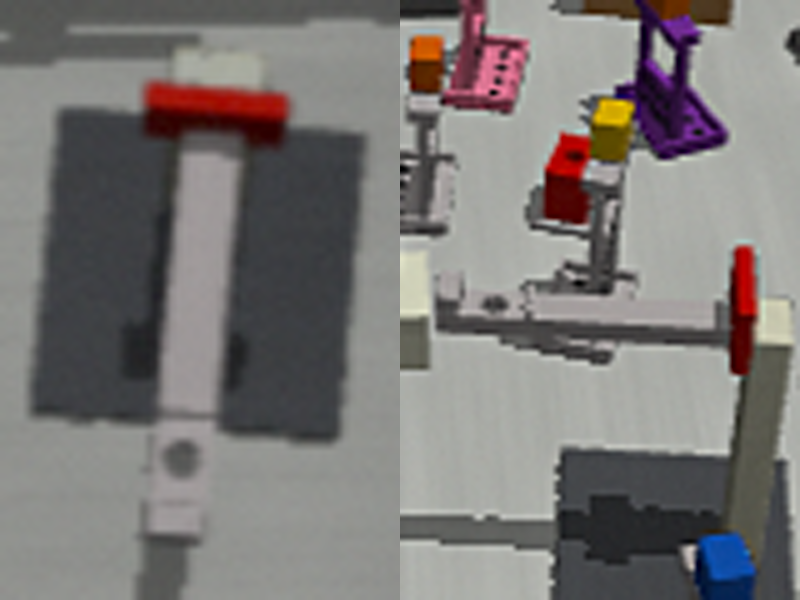

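```bash
python3 - <<'E'
from fit import *
np.set_printoptions(precision=2,suppress=True)
F={n:grab(n) for n in('side','top')}
t=F['top'];s=F['side']
hole=(270.9,178.1); print('hole top@200',atz(t,hole,200),'tri',tri(s,(263.6,190),t,hole),'side@200',atz(s,(263.6,190),200))
a=atz(t,(275.3,130.6),200);h=atz(t,hole,200);n=atz(t,(269.9,190.4),207)
print(a,n,'yaw a-h',np.arctan2(*(a-h)[[1,0]]),'yaw a-n',np.arctan2(*(a-n)[[1,0]]))
st=atz(t,(277.0,125.5),230); print('stop top',st)
# hypothesised corners overlay check
for yaw in(-.08,-.1,-.12):
  for nm,p in dict(stopfront_l=(-12,30,230),stopfront_r=(-12,-30,230),backl=(0,30,230),backr=(0,-30,230),nose_l=(-182,12,214),nose_r=(-182,-12,214),foot1=(-150,75,10),foot2=(-150,-75,10),foot3=(0,75,10)).items():
    q=place(np.array([[p[0]+149,p[1],p[2]]],float),h[0],h[1],0,yaw)[0]
    print(yaw,nm,(proj(t,q)-[244,110]+.4)*6.667,'side',(proj(s,q)-[245,130]+.4)*5+[400,0])
E
```

```text
hole top@200 [518.38   6.9  200.  ] tri (array([518.54,   6.87, 198.67]), np.float64(0.05367220937847937)) side@200 [518.41   5.36 200.  ]
[650.18  -8.57 200.  ] [484.08  10.59 207.  ] yaw a-h -0.11690396991419558 yaw a-n -0.11488999313864524
stop top [656.37 -12.45 230.  ]
-0.08 stopfront_l [127.51 106.16] side [732.35 233.89]
-0.08 stopfront_r [276.41 113.87] side [739.41 302.  ]
-0.08 backl [129.2   77.18] side [753.05 234.44]
-0.08 backr [277.92  84.83] side [760.94 302.59]
-0.08 nose_l [148.29 531.6 ] side [439.   267.05]
-0.08 nose_r [208.02 534.97] side [437.13 294.14]
-0.08 foot1 [ 18.05 503.99] side [491.61 438.68]
-0.08 foot2 [332.08 521.66] side [485.54 611.63]
-0.08 foot3 [ 37.08 196.99] side [714.8  445.12]
-0.1 stopfront_l [134.4  105.13] side [733.65 236.92]
-0.1 stopfront_r [283.13 115.74] side [738.61 305.21]
-0.1 backl [136.67  76.18] side [754.41 237.73]
-0.1 backr [285.23  86.73] side [760.21 306.08]
-0.1 nose_l [146.69 530.9 ] side [439.47 266.33]
-0.1 nose_r [206.34 535.46] side [436.77 293.37]
-0.1 foot1 [ 18.24 500.88] side [493.84 438.74]
-0.1 foot2 [331.85 524.78] side [483.11 611.52]
-0.1 foot3 [ 43.43 194.35] side [717.26 448.37]
-0.12 stopfront_l [141.3  104.23] side [734.86 239.97]
-0.12 stopfront_r [289.81 117.74] side [737.72 308.41]
-0.12 backl [144.16  75.33] side [755.68 241.05]
-0.12 backr [292.49  88.77] side [759.37 309.57]
-0.12 nose_l [145.1  530.16] side [439.97 265.62]
-0.12 nose_r [204.65 535.91] side [436.44 292.6 ]
-0.12 foot1 [ 18.48 497.78] side [496.06 438.83]
-0.12 foot2 [331.56 527.9 ] side [480.69 611.36]
-0.12 foot3 [ 49.83 191.83] side [719.64 451.66]
```

```bash
cat > p.py <<'E'
from h import *
np.set_printoptions(precision=1,suppress=True)
HOLE=np.array([517,6.5]); HY=-.115
def hk(X,Y=0):
    c,s=np.cos(HY),np.sin(HY); return HOLE+[ (X+149)*c-Y*s,(X+149)*s+Y*c ]
def plan(*T):
    "targets (x,y,z,angle of tool x)"
    s=arm.get_state(); Rc=R.from_rotvec(s['ee_rot']); p=np.array(s['position'])
    print('t',round(float(s['time_s']),2),'pos',p,'xang',np.round(np.arctan2(*Rc.as_matrix()[[1,0],0]),3),'F',np.array(s['contact_force']),'w',round(float(s['width']),1),'ff',round(float(s['finger_force']),1))
    for x,y,z,a in T:
        Rd=R.from_euler('z',a)*R.from_rotvec([np.pi,0,0])
        rv=np.degrees((Rc.inv()*Rd).as_rotvec())/8; d=Rc.inv().apply(np.array([x,y,z])-p)/25
        print(np.round(np.r_[rv,d],2).tolist(),' mm',round(np.linalg.norm(d)*25))
E
python3 -c "
from p import *
plan((623,-199,250,.127),(623,-199,184,.127))"
```

```text
t 2.7 pos [ 235.8 -578.8  231.3] xang 0.387 F [-0.1 -0.3 -0.4] w 85.6 ff 0.0
[0.0, -0.0, 1.86, 20.08, -8.23, -0.75]  mm 543
[0.0, -0.0, 1.86, 20.08, -8.23, 1.89]  mm 544
```

Call:
{"fn": "arm_command", "kwargs": {
  "steps": [
    [0, 0, 1, 10, -4.1, -0.75, 85],
    [0, 0, 1.86, 20.08, -8.23, -0.75, 85],
    [0, 0, 1.86, 20.08, -8.23, -0.75, 85],
    [0, 0, 1.86, 20.08, -8.23, -0.75, 85],
    [0, 0, 1.86, 20.08, -8.23, -0.75, 85],
    [0, 0, 1.86, 20.08, -8.23, -0.75, 85],
    [0, 0, 1.86, 20.08, -8.23, -0.75, 85],
    [0, 0, 1.86, 20.08, -8.23, -0.75, 85],
    [0, 0, 1.86, 20.08, -8.23, -0.75, 85],
    [0, 0, 1.86, 20.08, -8.23, -0.75, 85],
    [0, 0, 1.86, 20.08, -8.23, -0.75, 85],
    [0, 0, 1.86, 20.08, -8.23, -0.75, 85]
  ]
}}

```text
time_s: 3.9
position: [626.5, -195.0, 250.0]
ee_rot: [-3.134, -0.209, -0.004]
contact_force: [-1.5, -0.6, 0.3]
width: 84.9
finger_force: 0.0
```

```bash
python3 -c "
from p import *
plan((623,-199,184,.127))"
```

```text
t 3.9 pos [ 626.5 -195.   250. ] xang 0.133 F [-1.5 -0.6  0.3] w 84.9 ff 0.0
[-0.0, -0.02, 0.04, -0.17, 0.14, 2.64]  mm 66
```

Call:
{"fn": "arm_command", "kwargs": {
  "steps": [
    [0, 0, 0, 0, 0, 0, 85],
    [0, 0, 0, 0, 0, 0, 85],
    [0, 0, 0, 0, 0, 1, 85],
    [0, 0, 0, 0, 0, 2, 85],
    [0, 0, 0, 0, 0, 2.64, 85],
    [0, 0, 0, 0, 0, 2.64, 85],
    [0, 0, 0, 0, 0, 2.64, 85]
  ]
}}

```text
time_s: 4.6
position: [622.2, -200.0, 184.3]
ee_rot: [-3.135, -0.197, 0.001]
contact_force: [-0.0, 0.2, 0.3]
width: 84.8
finger_force: 0.0
```

```bash
python3 -c "
from p import *
plan((623,-199,184,.127))
F=[grab(n) for n in('top','side')]
f=F[0];a=cv2.resize(f['img'][115:175,310:370],(500,500),interpolation=cv2.INTER_CUBIC)
f=F[1];b=cv2.resize(f['img'][205:295,275:320],(300,500),interpolation=cv2.INTER_CUBIC)
cv2.imwrite('pics/g1.png',np.hstack([a,b]))"
```

```text
t 4.6 pos [ 622.2 -200.   184.3] xang 0.125 F [-0.   0.2  0.3] w 84.8 ff 0.0
[-0.0, 0.0, -0.01, 0.04, -0.03, 0.01]  mm 1
```

View pics/g1.png

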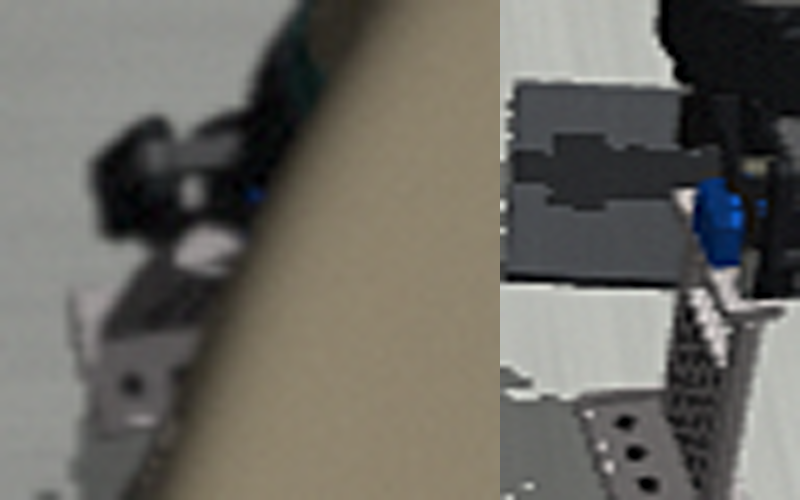

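```bash
python3 -c "
from p import *
f=viewer.grab_frame('side')
def c(p): u=proj(f,p); return np.array([(u[0]-275)*300/45+500,(u[1]-205)*500/90])
for p in [(622,-200,209),(622,-200,177),(622,-246,200),(622,-250,215),(622,-153,200),(622,-246,230),(634,-246,200),(610,-246,200)]: print(p,c(p))
i=f['img'];cv2.imwrite('pics/g2.png',cv2.resize(i[190:300,265:375],(600,600),interpolation=cv2.INTER_CUBIC))
"
```

```text
(622, -200, 209) [729.2 195.4]
(622, -200, 177) [721.6 241.6]
(622, -246, 200) [744.8 288. ]
(622, -250, 215) [750.4 273.2]
(622, -153, 200) [710.1 132.9]
(622, -246, 230) [752.9 243.5]
(634, -246, 200) [777.4 287.2]
(610, -246, 200) [712.3 288.9]
```

View pics/g2.png

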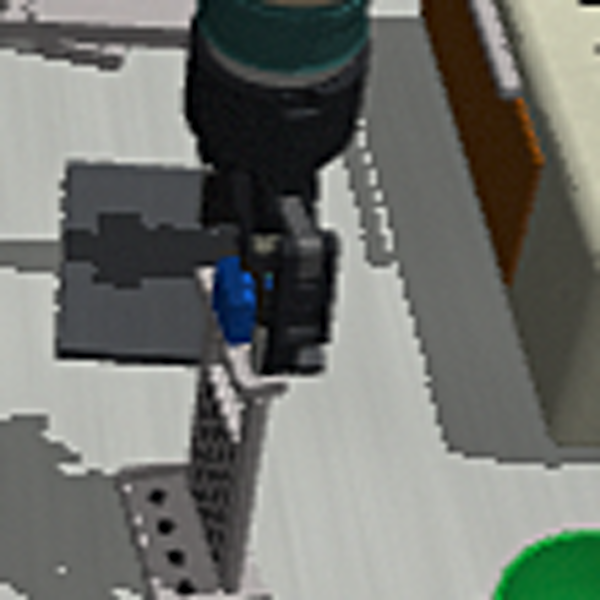

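Call:
{"fn": "arm_command", "kwargs": {
  "steps": [
    [0, 0, 0, 0, 0, 0, 20],
    [0, 0, 0, 0, 0, 0, 20],
    [0, 0, 0, 0, 0, 0, 20],
    [0, 0, 0, 0, 0, 0, 20],
    [0, 0, 0, 0, 0, 0, 20],
    [0, 0, 0, 0, 0, 0, 20],
    [0, 0, 0, 0, 0, 0, 20],
    [0, 0, 0, 0, 0, 0, 20]
  ]
}}

```text
time_s: 5.55
position: [623.5, -199.2, 184.5]
ee_rot: [3.135, 0.199, 0.002]
contact_force: [-0.8, -0.4, 2.3]
width: 28.9
finger_force: 60.1
```

```bash
python3 -c "
from p import *
f=viewer.grab_frame('side')
plan((622,-200,300,.127),(430,-190,300,.0),(*hk(-245),300,-.115),(*hk(-245),242,-.115))
i=f['img'];cv2.imwrite('pics/g3.png',cv2.resize(i[215:275,285:345],(600,600),interpolation=cv2.INTER_CUBIC))
for p in [(622,-200,209),(622,-200,177),(622,-216,184),(634,-216,184),(611,-216,184)]: print(p,(proj(f,p)-[285,215])*10)
"
```

```text
t 5.6 pos [ 623.5 -199.2  184.6] xang 0.127 F [ 1.2 -1.6  3.3] w 28.9 ff 60.1
[0.01, -0.01, 0.0, -0.06, 0.03, -4.62]  mm 115
[0.0, -0.01, 0.91, -7.63, -1.34, -4.63]  mm 226
[0.0, -0.01, 1.73, -6.91, -9.62, -4.63]  mm 318
[0.0, -0.01, 1.73, -6.91, -9.62, -2.31]  mm 302
(622, -200, 209) [243.8 251.8]
(622, -200, 177) [232.4 334.9]
(622, -216, 184) [243.7 365.6]
(634, -216, 184) [291.  364.1]
(611, -216, 184) [200.4 366.9]
```

View pics/g3.png

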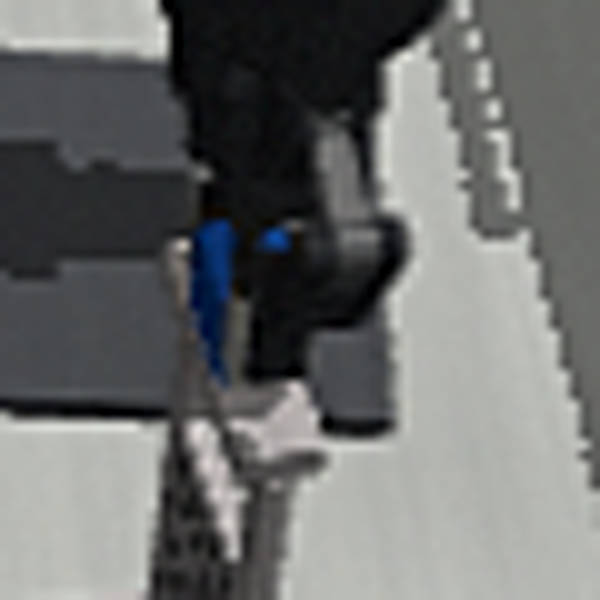

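Call:
{"fn": "arm_command", "kwargs": {
  "steps": [
    [0, 0, 0, 0, 0, -0.3, 20],
    [0, 0, 0, 0, 0, -0.9, 20],
    [0, 0, 0, 0, 0, -1.7, 20],
    [0, 0, 0, 0, 0, -2.5, 20],
    [0, 0, 0, 0, 0, -3.3, 20],
    [0, 0, 0, 0, 0, -4.1, 20],
    [0, 0, 0, -0.3, 0, -4.6, 20],
    [0, 0, 0, -0.9, -0.1, -4.6, 20],
    [0, 0, 0.2, -1.7, -0.2, -4.6, 20],
    [0, 0, 0.3, -2.5, -0.4, -4.6, 20],
    [0, 0, 0.4, -3.3, -0.6, -4.6, 20],
    [0, 0, 0.5, -4.1, -0.7, -4.6, 20]
  ]
}}

```text
time_s: 6.8
position: [517.2, -193.9, 299.0]
ee_rot: [-3.14, -0.089, 0.002]
contact_force: [-1.0, 0.4, -1.7]
width: 29.0
finger_force: 59.6
```

Call:
{"fn": "arm_command", "kwargs": {
  "steps": [
    [0, 0, 0.1, -0.8, -0.2, 0, 20],
    [0, 0, 0.2, -1.6, -0.4, 0, 20],
    [0, 0, 0.3, -2.4, -0.6, 0, 20],
    [0, 0, 0.4, -3.0, -1.0, 0, 20],
    [0, 0, 0.5, -3.3, -1.6, 0, 20],
    [0, 0, 0.6, -3.3, -2.4, 0, 20],
    [0, 0, 0.7, -3.3, -3.2, 0, 20],
    [0, 0, 0.8, -3.2, -4.0, 0, 20],
    [0, 0, 0.9, -3.2, -4.8, 0, 20],
    [0, 0, 1.0, -3.1, -5.6, 0, 20],
    [0, 0, 1.1, -3.0, -6.4, 0, 20],
    [0, 0, 1.2, -3.0, -7.0, 0, 20]
  ]
}}

```text
time_s: 8.0
position: [433.2, -23.0, 299.1]
ee_rot: [-3.136, 0.173, 0.001]
contact_force: [0.4, -0.3, -3.3]
width: 28.6
finger_force: 59.6
```

```bash
python3 -c "
from p import *
plan((*hk(-245),300,-.115),(*hk(-245),242,-.115),(*hk(-26),242,-.115),(*hk(-26),218,-.115))
"
```

```text
t 8.0 pos [433.2 -23.  299.1] xang -0.11 F [ 0.4 -0.3 -3.3] w 28.6 ff 59.6
[-0.0, 0.01, 0.03, -0.64, -1.56, -0.04]  mm 42
[-0.0, 0.01, 0.03, -0.64, -1.56, 2.28]  mm 71
[-0.0, 0.01, 0.03, 8.12, -1.52, 2.28]  mm 214
[-0.0, 0.01, 0.03, 8.12, -1.52, 3.24]  mm 222
```

Call:
{"fn": "arm_command", "kwargs": {
  "steps": [
    [0, 0, 0, -0.3, -0.8, 0, 20],
    [0, 0, 0.03, -0.6, -1.3, 0, 20],
    [0, 0, 0.03, -0.6, -1.5, 0.4, 20],
    [0, 0, 0.03, -0.6, -1.5, 1.0, 20],
    [0, 0, 0.03, -0.6, -1.5, 1.7, 20],
    [0, 0, 0.03, -0.6, -1.5, 2.3, 20],
    [0, 0, 0.03, -0.6, -1.5, 2.3, 20],
    [0, 0, 0.03, -0.6, -1.5, 2.3, 20],
    [0, 0, 0.03, -0.6, -1.5, 2.3, 20]
  ]
}}

```text
time_s: 8.9
position: [424.0, 14.5, 242.3]
ee_rot: [3.136, -0.18, 0.002]
contact_force: [0.5, 0.1, -3.0]
width: 28.9
finger_force: 59.6
```

```bash
python3 -c "
from p import *
f=viewer.grab_frame('side')
plan((*hk(-245),242,-.115),(*hk(-26),242,-.115),(*hk(-26),218,-.115))
i=f['img'];cv2.imwrite('pics/g4.png',cv2.resize(i[130:270,180:340],(686,600),interpolation=cv2.INTER_CUBIC))
b=hk(-245)
def c(p): return (proj(f,p)-[180,130])*4.2875
for z in (35+25+0,225,175): print(z,c((*b,z)))
print('nose',c((*hk(-182),214)),c((*hk(-182),186)),c((*hk(-12),200)))
"
```

```text
t 8.95 pos [424.2  14.5 242.5] xang -0.115 F [-0.3 -0.3 -2.3] w 29.1 ff 59.6
[0.0, -0.01, 0.0, -0.12, -0.11, 0.02]  mm 4
[0.0, -0.01, 0.0, 8.64, -0.1, 0.04]  mm 216
[0.0, -0.01, 0.0, 8.64, -0.1, 1.0]  mm 217
60 [223.2 392.6]
225 [214.1 221. ]
175 [217.  276.4]
nose [307.7 238.1] [307.9 269.1] [559.1 266.4]
```

View pics/g4.png

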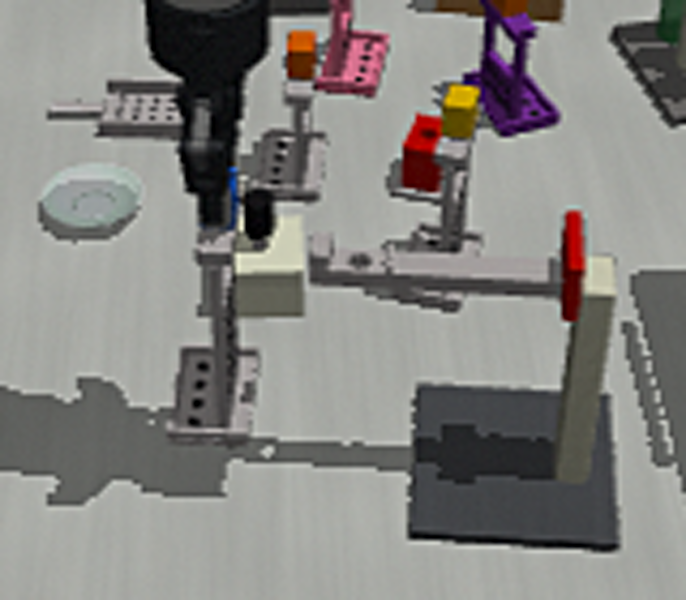

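The held blue hanger stands upright at (220,330) in front of the nose at (315,255), and its height and line match the prediction. I'll insert it.

Call:
{"fn": "arm_command", "kwargs": {
  "steps": [
    [0, 0, 0, 0, -0.1, 0, 20],
    [0, 0, 0, 0.5, -0.1, 0, 20],
    [0, 0, 0, 1.1, -0.1, 0, 20],
    [0, 0, 0, 1.7, -0.1, 0, 20],
    [0, 0, 0, 2.4, -0.1, 0, 20],
    [0, 0, 0, 3.1, -0.1, 0, 20],
    [0, 0, 0, 3.8, -0.1, 0, 20],
    [0, 0, 0, 4.5, -0.1, 0, 20],
    [0, 0, 0, 5.2, -0.1, 0, 20],
    [0, 0, 0, 5.9, -0.1, 0, 20],
    [0, 0, 0, 6.5, -0.1, 0, 20],
    [0, 0, 0, 7.0, -0.1, 0, 20]
  ]
}}

```text
time_s: 10.15
position: [599.7, -3.8, 240.9]
ee_rot: [-3.136, 0.178, -0.0]
contact_force: [0.0, 0.7, -3.0]
width: 28.8
finger_force: 59.6
```

Call:
{"fn": "arm_command", "kwargs": {
  "steps": [
    [0, 0, 0, 0.5, 0, 0, 20],
    [0, 0, 0, 0.9, 0, 0, 20],
    [0, 0, 0, 1.3, 0, 0, 20],
    [0, 0, 0, 1.5, 0, 0, 20],
    [0, 0, 0, 1.55, 0, 0, 20],
    [0, 0, 0, 1.55, 0, 0, 20]
  ]
}}

```text
time_s: 10.75
position: [635.9, -7.8, 241.6]
ee_rot: [-3.136, 0.178, 0.001]
contact_force: [-0.3, -0.0, -2.6]
width: 28.8
finger_force: 59.6
```

```bash
python3 -c "
from p import *
f=viewer.grab_frame('side')
plan((*hk(-26),242,-.115),(*hk(-26),218,-.115))
i=f['img'];cv2.imwrite('pics/g5.png',cv2.resize(i[150:270,240:340],(500,600),interpolation=cv2.INTER_CUBIC))
"
```

```text
t 10.8 pos [635.6  -7.7 241.6] xang -0.113 F [-0.7  0.6 -3.1] w 28.8 ff 59.6
[-0.0, 0.0, 0.01, 0.14, -0.02, -0.02]  mm 4
[-0.0, 0.0, 0.01, 0.14, -0.02, 0.94]  mm 24
```

View pics/g5.png

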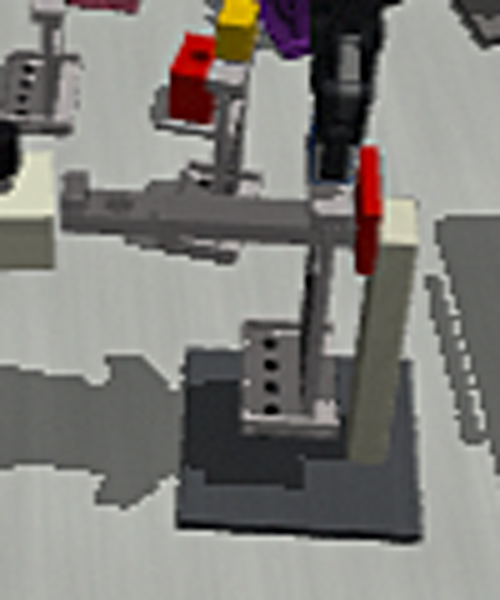

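Call:
{"fn": "arm_command", "kwargs": {
  "steps": [
    [0, 0, 0, 0.1, 0, 0.2, 20],
    [0, 0, 0, 0.1, 0, 0.5, 20],
    [0, 0, 0, 0.1, 0, 0.75, 20],
    [0, 0, 0, 0.1, 0, 0.9, 20],
    [0, 0, 0, 0.1, 0, 0.96, 20],
    [0, 0, 0, 0.1, 0, 0.96, 20],
    [0, 0, 0, 0.1, 0, 0.96, 20]
  ]
}}

```text
time_s: 11.5
position: [637.8, -8.0, 219.5]
ee_rot: [-3.136, 0.178, 0.0]
contact_force: [-4.5, 0.1, 6.7]
width: 29.2
finger_force: 60.9
```

Call:
{"fn": "arm_command", "kwargs": {
  "steps": [
    [0, 0, 0, 0.1, 0, 0.92, 50],
    [0, 0, 0, 0.1, 0, 0.92, 70],
    [0, 0, 0, 0.1, 0, 0.92, 70],
    [0, 0, 0, 0.1, 0, 0.92, 70],
    [0, 0, 0, 0.1, 0, 0.92, 70],
    [0, 0, 0, 0.1, 0, 0.2, 70],
    [0, 0, 0, 0.1, 0, -0.8, 70],
    [0, 0, 0, 0.1, 0, -1.8, 70],
    [0, 0, 0, 0.1, 0, -2.5, 70],
    [0, 0, 0, 0.1, 0, -2.5, 80]
  ]
}}

```text
time_s: 12.5
position: [643.1, -8.6, 284.0]
ee_rot: [-3.136, 0.178, -0.011]
contact_force: [-0.3, 0.2, 0.5]
width: 79.8
finger_force: 0.0
```

```bash
python3 -c "
from p import *
plan((608.5,213,300,-.3),(608.5,213,230,-.3),(608.5,213,162,-.3))
f=viewer.grab_frame('side');g=viewer.grab_frame('top')
for n in ('hanger_blue','keeper','hanger_yellow'): print(n,[[ (np.round(d['at'],1).tolist(),round(d['p'],2)) for d in finder.place_of(c,n)[:2]] for c in('side','top')])
"
```

```text
t 12.5 pos [643.1  -8.6 284. ] xang -0.113 F [-0.3  0.2  0.5] w 79.8 ff 0.0
[-0.01, -0.05, 1.34, -2.37, -8.65, -0.65]  mm 225
[-0.01, -0.05, 1.34, -2.39, -8.65, 2.15]  mm 231
[-0.01, -0.05, 1.34, -2.41, -8.65, 4.87]  mm 255
hanger_blue [[([299.1, 230.6], 0.84), ([260.7, 189.6], 0.7)], []]
keeper [[([249.0, 168.4], 0.51), ([278.6, 172.4], 0.5)], [([167.3, 165.3], 0.64)]]
hanger_yellow [[([285.4, 193.8], 0.87)], [([209.0, 159.1], 0.66)]]
```

Call:
{"fn": "arm_command", "kwargs": {
  "steps": [
    [0, 0, 0.5, -1, -2, -0.6, 85],
    [0, 0, 1.34, -2.3, -8.65, 0, 85],
    [0, 0, 1.34, -2.3, -8.65, 0, 85],
    [0, 0, 1.34, -2.3, -8.65, 0, 85],
    [0, 0, 1.34, -2.3, -8.65, 0.5, 85],
    [0, 0, 1.34, -2.3, -8.65, 1, 85],
    [0, 0, 1.34, -2.3, -8.65, 1.5, 85],
    [0, 0, 1.34, -2.3, -8.65, 1.5, 85],
    [0, 0, 1.34, -2.3, -8.65, 1.5, 85],
    [0, 0, 1.34, -2.3, -8.65, 1.5, 85]
  ]
}}

```text
time_s: 13.9
position: [559.0, -48.4, 257.2]
ee_rot: [-3.083, 0.342, -0.003]
contact_force: [0.6, 0.5, 0.5]
width: 85.0
finger_force: 0.0
```

```bash
python3 -c "
from p import *
plan((608.5,213,162,-.3))
"
```

```text
t 13.9 pos [559.  -48.4 257.2] xang -0.221 F [0.6 0.5 0.5] w 85.0 ff 0.0
[-0.28, 0.03, 0.56, -0.35, -10.48, 4.22]  mm 283
```

```bash
python3 -c "
from p import *
s=arm.get_state()
for k in('joints','qd','joint_efforts','position','contact_force'): print(k,np.round(s[k],2))
f=viewer.grab_frame('side');g=viewer.grab_frame('top')
print(np.round(arm.get_state()['position'],1))
a=f['img'][60:360,150:390];b=g['img'][60:300,100:420]
cv2.imwrite('pics/g6.png',np.hstack([cv2.resize(a,(400,500)),cv2.resize(b,(400,500))]))
"
```

```text
joints [-0.2  0.1 -0.1  1.3  0.   3.1]
qd [-0.  -0.  -0.1 -0.1 -0.  -0. ]
joint_efforts [ -0.  -37.8  29.9   0.1   0.1   0. ]
position [559.  -48.4 257.2]
contact_force [0.6 0.5 0.5]
[558.7 -48.4 257.1]
```

View pics/g6.png

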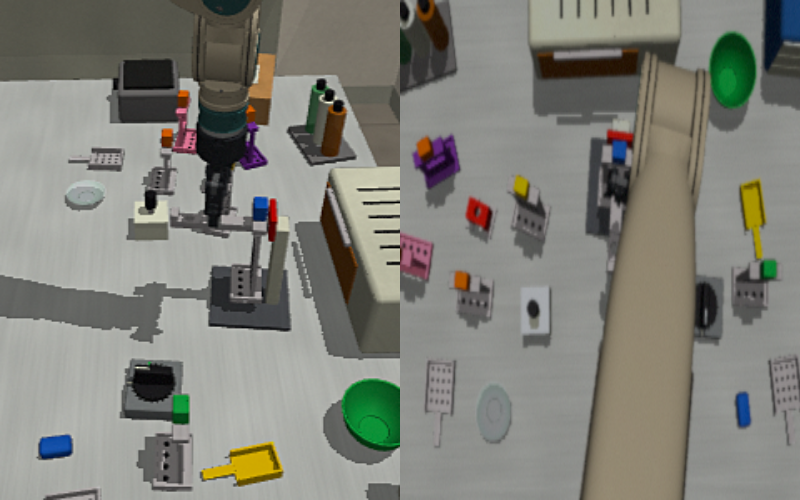

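Joint 6 ran to its limit, so the wrist must flip half a turn; the grasp is the same. The picture shows the blue hanger at the red stop (side crop (260,210)) and nothing disturbed. I'll lift and flip.

Call:
{"fn": "arm_command", "kwargs": {
  "steps": [
    [0, 0, 0, 0, 0, -1, 85],
    [0, 0, -1, 0, 0, -2, 85],
    [0, 0, -2, 0, 0, -2, 85],
    [0, 0, -3, 0, 0, -2, 85],
    [0, 0, -4, 0, 0, -2, 85],
    [0, 0, -5, 0, 0, -2, 85],
    [0, 0, -6, 0, 0, -2, 85],
    [0, 0, -7, 0, 0, -2, 85],
    [0, 0, -8, 0, 0, -2, 85],
    [0, 0, -9, 0, 0, -2, 85],
    [0, 0, -10, 0, 0, -2, 85],
    [0, 0, -10, 0, 0, -2, 85]
  ]
}}

```text
time_s: 15.2
position: [559.3, -50.6, 308.1]
ee_rot: [-2.592, -1.725, -0.043]
contact_force: [-0.3, 0.3, 0.3]
width: 84.8
finger_force: 0.0
```

```bash
python3 -c "
from p import *
plan((608.5,213,300,-.3+3.1416),(608.5,213,240,-.3+3.1416))
"
```

```text
t 15.2 pos [559.3 -50.6 308.1] xang 1.175 F [-0.3  0.3  0.3] w 84.8 ff 0.0
[0.19, -0.25, -11.94, 10.47, -2.25, 0.74]  mm 268
[0.19, -0.25, -11.94, 10.37, -2.23, 3.14]  mm 277
```

Call:
{"fn": "arm_command", "kwargs": {
  "steps": [
    [0, 0, -1, 1, -0.2, 0, 85],
    [0, 0, -2, 2, -0.4, 0, 85],
    [0, 0, -3, 3, -0.6, 0.2, 85],
    [0.1, -0.1, -4, 4, -0.8, 0.4, 85],
    [0.1, -0.1, -5, 5, -1, 0.5, 85],
    [0.1, -0.1, -6, 6, -1.2, 0.7, 85],
    [0.1, -0.2, -7, 7, -1.4, 0.7, 85],
    [0.1, -0.2, -8, 8, -1.6, 0.7, 85],
    [0.2, -0.2, -9, 9, -1.8, 0.7, 85],
    [0.2, -0.2, -10, 10, -2, 0.7, 85],
    [0.2, -0.25, -11, 10.47, -2.25, 0.7, 85],
    [0.2, -0.25, -11.94, 10.47, -2.25, 0.7, 85]
  ]
}}

```text
time_s: 16.4
position: [608.2, 215.3, 300.8]
ee_rot: [-0.461, -3.106, -0.001]
contact_force: [0.9, -0.0, 0.4]
width: 85.0
finger_force: 0.0
```

Call:
{"fn": "arm_command", "kwargs": {
  "steps": [
    [0, 0, 0, 0, 0, 0, 85],
    [0, 0, 0, 0, 0, 1, 85],
    [0, 0, 0, 0, 0, 2.4, 85],
    [0, 0, 0, 0, 0, 2.4, 85],
    [0, 0, 0, 0, 0, 2.4, 85],
    [0, 0, 0, 0, 0, 2.4, 85]
  ]
}}

```text
time_s: 17.0
position: [609.1, 213.1, 242.9]
ee_rot: [0.472, 3.105, 0.001]
contact_force: [0.2, 0.0, 0.2]
width: 85.0
finger_force: 0.0
```

```bash
python3 -c "
from p import *
plan((608.5,213,162,-.3+3.1416))
"
```

```text
t 17.0 pos [609.1 213.1 242.9] xang 2.84 F [0.2 0.  0.2] w 85.0 ff 0.0
[0.01, 0.0, -0.01, 0.03, -0.01, 3.24]  mm 81
```

Call:
{"fn": "arm_command", "kwargs": {
  "steps": [
    [0, 0, 0, 0, 0, 1.5, 85],
    [0, 0, 0, 0, 0, 2.8, 85],
    [0, 0, 0, 0, 0, 3.24, 85],
    [0, 0, 0, 0, 0, 3.24, 85],
    [0, 0, 0, 0, 0, 3.24, 60],
    [0, 0, 0, 0, 0, 3.24, 20],
    [0, 0, 0, 0, 0, 3.24, 20],
    [0, 0, 0, 0, 0, 3.24, 20],
    [0, 0, 0, 0, 0, 3.24, 20],
    [0, 0, 0, 0, 0, 3.24, 20],
    [0, 0, 0, 0, 0, 3.24, 20]
  ]
}}

```text
time_s: 18.1
position: [608.9, 212.9, 161.5]
ee_rot: [0.469, 3.106, -0.0]
contact_force: [-0.2, -1.4, 6.1]
width: 29.0
finger_force: 60.1
```

```bash
python3 -c "
from p import *
A=3.1416
plan((608.5,213,300,-.3+A),(520,160,300,-.25+A),(430,80,300,-.2+A),(*hk(-245),300,-.115+A))
"
```

```text
t 18.1 pos [608.9 212.9 161.5] xang 2.842 F [-0.2 -1.4  6.1] w 29.0 ff 60.1
[0.0, 0.0, 0.0, 0.01, 0.0, -5.54]  mm 139
[0.0, 0.0, -0.36, 2.77, -3.07, -5.54]  mm 173
[0.0, 0.0, -0.71, 5.26, -7.19, -5.54]  mm 262
[-0.0, 0.0, -1.32, 4.85, -9.68, -5.54]  mm 304
```

Call:
{"fn": "arm_command", "kwargs": {
  "steps": [
    [0, 0, 0, 0, 0, -0.3, 20],
    [0, 0, 0, 0, 0, -0.9, 20],
    [0, 0, 0, 0, 0, -1.7, 20],
    [0, 0, 0, 0, 0, -2.5, 20],
    [0, 0, 0, 0, 0, -3.3, 20],
    [0, 0, 0, 0, 0, -4.1, 20],
    [0, 0, 0, 0.3, -0.3, -4.9, 20],
    [0, 0, -0.1, 0.8, -0.8, -5.4, 20],
    [0, 0, -0.2, 1.3, -1.4, -5.54, 20],
    [0, 0, -0.3, 1.9, -2.0, -5.54, 20],
    [0, 0, -0.4, 2.5, -2.7, -5.54, 20],
    [0, 0, -0.4, 3.0, -3.4, -5.54, 20]
  ]
}}

```text
time_s: 19.3
position: [510.0, 153.7, 299.1]
ee_rot: [-0.38, -3.116, 0.0]
contact_force: [0.2, 0.1, -1.6]
width: 29.3
finger_force: 59.3
```

Call:
{"fn": "arm_command", "kwargs": {
  "steps": [
    [0, 0, 0, 0.5, -0.7, 0, 20],
    [0, 0, -0.1, 1.0, -1.4, 0, 20],
    [0, 0, -0.2, 1.5, -2.1, 0, 20],
    [0, 0, -0.2, 2.0, -2.8, 0, 20],
    [0, 0, -0.3, 2.2, -3.5, 0, 20],
    [0, 0, -0.4, 2.2, -4.2, 0, 20],
    [0, 0, -0.6, 2.1, -4.9, 0, 20],
    [0, 0, -0.8, 2.0, -5.6, 0, 20],
    [0, 0, -0.92, 1.9, -6.1, 0, 20],
    [0, 0, -0.92, 1.9, -6.2, 0, 20],
    [0, 0, -0.92, 1.9, -6.2, 0, 20]
  ]
}}

```text
time_s: 20.4
position: [427.7, 15.0, 299.1]
ee_rot: [-0.183, -3.134, -0.001]
contact_force: [0.3, 0.3, -1.6]
width: 29.0
finger_force: 59.4
```

```bash
python3 -c "
from p import *
A=3.1416
plan((*hk(-245),300,-.115+A),(*hk(-245),242,-.115+A),(*hk(-53),242,-.115+A),(*hk(-53),218,-.115+A))
"
```

```text
t 20.4 pos [427.7  15.  299.1] xang 3.025 F [ 0.3  0.3 -1.6] w 29.0 ff 59.4
[0.0, -0.01, -0.01, 0.25, 0.07, -0.03]  mm 7
[0.0, -0.01, -0.01, 0.25, 0.07, 2.29]  mm 58
[0.0, -0.01, -0.01, -7.43, 0.08, 2.27]  mm 194
[0.0, -0.01, -0.01, -7.43, 0.08, 3.23]  mm 203
```

Call:
{"fn": "arm_command", "kwargs": {
  "steps": [
    [0, 0, 0, 0.2, 0.07, 0.6, 20],
    [0, 0, 0, 0.2, 0.07, 1.4, 20],
    [0, 0, 0, 0.2, 0.07, 2.1, 20],
    [0, 0, 0, 0.1, 0.07, 2.29, 20],
    [0, 0, 0, -0.3, 0.07, 2.29, 20],
    [0, 0, 0, -0.9, 0.07, 2.29, 20],
    [0, 0, 0, -1.6, 0.07, 2.29, 20],
    [0, 0, 0, -2.3, 0.08, 2.29, 20],
    [0, 0, 0, -3.0, 0.08, 2.29, 20],
    [0, 0, 0, -3.7, 0.08, 2.29, 20],
    [0, 0, 0, -4.4, 0.08, 2.29, 20],
    [0, 0, 0, -5.1, 0.08, 2.29, 20]
  ]
}}

```text
time_s: 21.6
position: [557.9, 2.0, 242.3]
ee_rot: [0.181, 3.136, -0.0]
contact_force: [-0.2, 0.1, -1.2]
width: 29.2
finger_force: 59.4
```

Call:
{"fn": "arm_command", "kwargs": {
  "steps": [
    [0, 0, 0, -0.6, 0, 0, 20],
    [0, 0, 0, -1.2, 0, 0, 20],
    [0, 0, 0, -1.7, 0, 0, 20],
    [0, 0, 0, -2.1, 0, 0, 20],
    [0, 0, 0, -2.29, 0, 0, 20],
    [0, 0, 0, -2.29, 0, 0, 20],
    [0, 0, 0, -2.29, 0, 0, 20],
    [0, 0, 0, -2.29, 0, 0, 20]
  ]
}}

```text
time_s: 22.4
position: [610.9, -4.2, 241.1]
ee_rot: [-0.181, -3.134, 0.0]
contact_force: [-0.1, -0.5, -2.2]
width: 28.9
finger_force: 59.5
```

```bash
python3 -c "
from p import *
A=3.1416
plan((*hk(-54),242,-.115+A),(*hk(-54),218,-.115+A))
f=viewer.grab_frame('side')
i=f['img'];cv2.imwrite('pics/g7.png',cv2.resize(i[150:270,240:340],(500,600),interpolation=cv2.INTER_CUBIC))
"
```

```text
t 22.4 pos [610.9  -4.2 241.1] xang 3.026 F [-0.1 -0.5 -2.2] w 28.9 ff 59.5
[-0.0, -0.02, -0.0, -0.02, -0.01, -0.03]  mm 1
[-0.0, -0.02, -0.0, -0.02, -0.01, 0.93]  mm 23
```

View pics/g7.png

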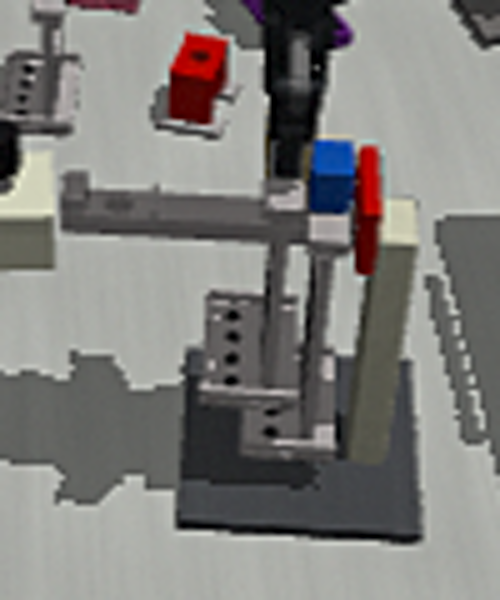

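Yellow's bar (285,195) sits just in front of blue's (330,225), with a gap of about 3 mm. I'll lower and release.

Call:
{"fn": "arm_command", "kwargs": {
  "steps": [
    [0, 0, 0, 0, 0, 0.3, 20],
    [0, 0, 0, 0, 0, 0.6, 20],
    [0, 0, 0, 0, 0, 0.85, 20],
    [0, 0, 0, 0, 0, 0.94, 20],
    [0, 0, 0, 0, 0, 0.94, 20],
    [0, 0, 0, 0, 0, 0.94, 20],
    [0, 0, 0, 0, 0, 0.94, 20]
  ]
}}

```text
time_s: 23.15
position: [610.9, -4.2, 218.3]
ee_rot: [-0.181, -3.134, 0.0]
contact_force: [-3.2, 0.4, 6.0]
width: 29.0
finger_force: 60.2
```

Call:
{"fn": "arm_command", "kwargs": {
  "steps": [
    [0, 0, 0, 0, 0, -0.04, 50],
    [0, 0, 0, 0, 0, -0.04, 70],
    [0, 0, 0, 0, 0, -0.04, 70],
    [0, 0, 0, 0, 0, -0.04, 70],
    [0, 0, 0, 0, 0, -0.8, 70],
    [0, 0, 0, 0, 0, -2, 75],
    [0, 0, 0, 0, 0, -3.2, 80],
    [0, 0, 0, 0, 0, -3.2, 80],
    [0, 0, 0, 0, 0, -3.2, 80],
    [0, 0, 0, 0, 0, -3.2, 80]
  ]
}}

```text
time_s: 24.15
position: [610.9, -4.2, 296.1]
ee_rot: [-0.181, -3.132, 0.0]
contact_force: [-0.6, 0.1, 0.2]
width: 79.7
finger_force: 0.0
```

```bash
python3 -c "
from p import *
A=3.1416
plan((486,-342,250,-.02+A),(486,-342,140,-.02+A))
"
```

```text
t 24.15 pos [610.9  -4.2 296.1] xang 3.026 F [-0.6  0.1  0.2] w 79.7 ff 0.0
[-0.0, -0.03, -0.68, 3.4, -13.99, 1.87]  mm 363
[-0.0, -0.03, -0.68, 3.38, -13.99, 6.27]  mm 393
```

Call:
{"fn": "arm_command", "kwargs": {
  "steps": [
    [0, 0, -0.2, 1, -2, 0, 85],
    [0, 0, -0.68, 3.4, -13.99, 1, 85],
    [0, 0, -0.68, 3.4, -13.99, 1.87, 85],
    [0, 0, -0.68, 3.4, -13.99, 1.87, 85],
    [0, 0, -0.68, 3.4, -13.99, 1.87, 85],
    [0, 0, -0.68, 3.4, -13.99, 1.87, 85],
    [0, 0, -0.68, 3.4, -13.99, 1.87, 85],
    [0, 0, -0.68, 3.4, -13.99, 1.87, 85],
    [0, 0, -0.68, 3.4, -13.99, 1.87, 85],
    [0, 0, -0.68, 3.4, -13.99, 1.87, 85],
    [0, 0, -0.68, 3.4, -13.99, 1.87, 85],
    [0, 0, -0.68, 3.4, -13.99, 1.87, 85]
  ]
}}

```text
time_s: 25.35
position: [487.5, -340.5, 251.3]
ee_rot: [-0.028, -3.139, -0.0]
contact_force: [0.5, -0.2, 1.2]
width: 85.1
finger_force: 0.0
```

Call:
{"fn": "arm_command", "kwargs": {
  "steps": [
    [0, 0, 0, 0, 0, 1, 85],
    [0, 0, 0, 0, 0, 2, 85],
    [0, 0, 0, 0, 0, 2, 85],
    [0, 0, 0, 0, 0, 2, 85]
  ]
}}

```text
time_s: 25.75
position: [486.9, -341.0, 201.2]
ee_rot: [-0.03, -3.139, -0.001]
contact_force: [0.2, 0.0, 1.2]
width: 85.2
finger_force: 0.0
```

```bash
python3 -c "
from p import *
A=3.1416
plan((486,-342,140,-.02+A))
"
```

```text
t 25.75 pos [ 486.9 -341.   201.2] xang 3.123 F [0.2 0.  1.2] w 85.2 ff 0.0
[0.0, -0.02, 0.01, 0.03, -0.04, 2.45]  mm 61
```

Call:
{"fn": "arm_command", "kwargs": {
  "steps": [
    [0, 0, 0, 0.03, -0.04, 1.2, 85],
    [0, 0, 0, 0.03, -0.04, 2.1, 85],
    [0, 0, 0, 0.03, -0.04, 2.45, 85],
    [0, 0, 0, 0.03, -0.04, 2.45, 85],
    [0, 0, 0, 0.03, -0.04, 2.45, 60],
    [0, 0, 0, 0.03, -0.04, 2.45, 20],
    [0, 0, 0, 0.03, -0.04, 2.45, 20],
    [0, 0, 0, 0.03, -0.04, 2.45, 20],
    [0, 0, 0, 0.03, -0.04, 2.45, 20],
    [0, 0, 0, 0.03, -0.04, 2.45, 20],
    [0, 0, 0, 0.03, -0.04, 2.45, 20]
  ]
}}

```text
time_s: 26.85
position: [486.4, -343.1, 141.0]
ee_rot: [-0.032, -3.141, 0.001]
contact_force: [-0.2, 1.4, 5.9]
width: 28.8
finger_force: 59.3
```

```bash
python3 -c "
from p import *
A=3.1416
plan((486,-342,290,-.02+A),(430,-170,290,-.05+A),(*hk(-245),290,-.115+A))
"
```

```text
t 26.85 pos [ 486.4 -343.1  141. ] xang 3.121 F [-0.2  1.4  5.9] w 28.8 ff 59.3
[-0.0, -0.01, -0.0, 0.02, 0.04, -5.96]  mm 149
[-0.0, -0.01, 0.21, 2.4, 6.87, -5.96]  mm 235
[-0.01, -0.01, 0.68, 2.88, 14.37, -5.97]  mm 396
```

Call:
{"fn": "arm_command", "kwargs": {
  "steps": [
    [0, 0, 0, 0, 0, -0.3, 20],
    [0, 0, 0, 0, 0, -0.9, 20],
    [0, 0, 0, 0, 0, -1.7, 20],
    [0, 0, 0, 0, 0, -2.5, 20],
    [0, 0, 0, 0, 0, -3.3, 20],
    [0, 0, 0, 0, 0, -4.1, 20],
    [0, 0, 0, 0.1, 0.3, -4.9, 20],
    [0, 0, 0, 0.3, 0.9, -5.6, 20],
    [0, 0, 0, 0.6, 1.7, -5.96, 20],
    [0, 0, 0.05, 0.9, 2.6, -5.96, 20],
    [0, 0, 0.1, 1.3, 3.6, -5.96, 20],
    [0, 0, 0.1, 1.7, 4.6, -5.96, 20]
  ]
}}

```text
time_s: 28.05
position: [445.5, -226.3, 289.7]
ee_rot: [-0.055, -3.139, 0.001]
contact_force: [0.4, 0.6, -1.7]
width: 29.5
finger_force: 59.2
```

Call:
{"fn": "arm_command", "kwargs": {
  "steps": [
    [0, 0, 0.1, 0.3, 1, 0, 20],
    [0, 0, 0.1, 0.6, 2, 0, 20],
    [0, 0, 0.2, 0.8, 3, 0, 20],
    [0, 0, 0.2, 0.9, 4, 0, 20],
    [0, 0, 0.3, 1.0, 5, 0, 20],
    [0, 0, 0.4, 1.1, 6, 0, 20],
    [0, 0, 0.5, 1.15, 7, 0, 20],
    [0, 0, 0.58, 1.15, 8, 0, 20],
    [0, 0, 0.58, 1.15, 9, 0, 20],
    [0, 0, 0.58, 1.15, 9.6, 0, 20],
    [0, 0, 0.58, 1.15, 9.75, 0, 20],
    [0, 0, 0.58, 1.15, 9.75, 0, 20]
  ]
}}

```text
time_s: 29.25
position: [425.5, 17.6, 289.4]
ee_rot: [-0.179, -3.135, 0.001]
contact_force: [0.7, -0.4, -2.2]
width: 29.0
finger_force: 59.5
```

```bash
python3 -c "
from p import *
A=3.1416
plan((*hk(-240),243,-.115+A),(*hk(-80.5),243,-.115+A),(*hk(-80.5),219.5,-.115+A))
"
```

```text
t 29.25 pos [425.5  17.6 289.4] xang 3.027 F [ 0.7 -0.4 -2.2] w 29.0 ff 59.5
[-0.01, -0.01, 0.01, -0.05, -0.02, 1.86]  mm 46
[-0.01, -0.01, 0.01, -6.43, -0.03, 1.84]  mm 167
[-0.01, -0.01, 0.01, -6.43, -0.03, 2.78]  mm 175
```

Call:
{"fn": "arm_command", "kwargs": {
  "steps": [
    [0, 0, 0, 0, 0, 0.6, 20],
    [0, 0, 0, 0, 0, 1.3, 20],
    [0, 0, 0, 0, 0, 1.86, 20],
    [0, 0, 0, -0.2, -0.02, 1.86, 20],
    [0, 0, 0, -0.7, -0.02, 1.86, 20],
    [0, 0, 0, -1.3, -0.02, 1.86, 20],
    [0, 0, 0, -2.0, -0.02, 1.86, 20],
    [0, 0, 0, -2.7, -0.02, 1.86, 20],
    [0, 0, 0, -3.4, -0.02, 1.86, 20],
    [0, 0, 0, -4.1, -0.03, 1.86, 20],
    [0, 0, 0, -4.8, -0.03, 1.86, 20],
    [0, 0, 0, -5.4, -0.03, 1.86, 20]
  ]
}}

```text
time_s: 30.45
position: [562.8, 0.6, 243.0]
ee_rot: [0.181, 3.136, -0.001]
contact_force: [0.4, -0.4, -2.4]
width: 29.1
finger_force: 59.4
```

Call:
{"fn": "arm_command", "kwargs": {
  "steps": [
    [0, 0, 0, -0.5, 0, 0, 20],
    [0, 0, 0, -0.8, 0, 0, 20],
    [0, 0, 0, -0.98, 0, 0, 20],
    [0, 0, 0, -0.98, 0, 0, 20],
    [0, 0, 0, -0.98, 0, 0, 20]
  ]
}}

```text
time_s: 30.95
position: [583.4, -1.5, 242.1]
ee_rot: [-0.181, -3.134, 0.0]
contact_force: [0.5, -0.2, -1.3]
width: 28.9
finger_force: 59.4
```

```bash
python3 -c "
from p import *
A=3.1416
plan((*hk(-81.5),242,-.115+A),(*hk(-81.5),219.5,-.115+A))
f=viewer.grab_frame('side')
i=f['img'];cv2.imwrite('pics/g8.png',cv2.resize(i[150:270,240:340],(500,600),interpolation=cv2.INTER_CUBIC))
"
```

```text
t 30.95 pos [583.4  -1.5 242.1] xang 3.026 F [ 0.5 -0.2 -1.3] w 28.9 ff 59.4
[-0.0, -0.02, -0.0, -0.02, 0.01, 0.01]  mm 1
[-0.0, -0.02, -0.0, -0.03, 0.01, 0.91]  mm 23
```

View pics/g8.png

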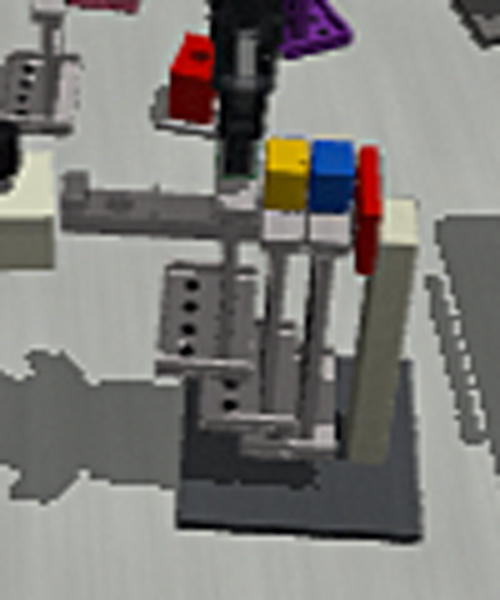

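Green (240,195) is in line with a small gap to yellow (285,225), and the feet nest. I'll lower and release.

Call:
{"fn": "arm_command", "kwargs": {
  "steps": [
    [0, 0, 0, 0, 0, 0.3, 20],
    [0, 0, 0, 0, 0, 0.6, 20],
    [0, 0, 0, 0, 0, 0.85, 20],
    [0, 0, 0, 0, 0, 0.92, 20],
    [0, 0, 0, 0, 0, 0.92, 20],
    [0, 0, 0, 0, 0, 0.92, 20],
    [0, 0, 0, 0, 0, 0.92, 20]
  ]
}}

```text
time_s: 31.7
position: [583.5, -1.4, 219.5]
ee_rot: [-0.181, -3.134, -0.0]
contact_force: [-2.9, 0.9, 4.2]
width: 28.9
finger_force: 59.1
```

Call:
{"fn": "arm_command", "kwargs": {
  "steps": [
    [0, 0, 0, 0, 0, -0.04, 50],
    [0, 0, 0, 0, 0, -0.04, 70],
    [0, 0, 0, 0, 0, -0.04, 70],
    [0, 0, 0, 0, 0, -0.04, 70],
    [0, 0, 0, 0, 0, -0.8, 70],
    [0, 0, 0, 0, 0, -2, 75],
    [0, 0, 0, 0, 0, -3.0, 80],
    [0, 0, 0, 0, 0, -3.0, 80],
    [0, 0, 0, 0, 0, -3.0, 80],
    [0, 0, 0, 0, 0, -3.0, 80]
  ]
}}

```text
time_s: 32.7
position: [583.3, -1.5, 292.7]
ee_rot: [-0.181, -3.132, 0.0]
contact_force: [-0.4, -1.1, -0.9]
width: 80.1
finger_force: 0.0
```

```bash
python3 -c "
from p import *
A=3.1416
plan((489,359,240,-.07+A),(489,359,118,-.07+A))
"
```

```text
t 32.7 pos [583.3  -1.5 292.7] xang 3.026 F [-0.4 -1.1 -0.9] w 80.1 ff 0.0
[-0.0, -0.03, -0.32, 5.39, 13.89, 2.13]  mm 376
[-0.0, -0.03, -0.32, 5.37, 13.89, 7.01]  mm 412
```

Call:
{"fn": "arm_command", "kwargs": {
  "steps": [
    [0, 0, -0.2, 1, 2, 0, 85],
    [0, 0, -0.32, 5.39, 13.89, 1, 85],
    [0, 0, -0.32, 5.39, 13.89, 2.1, 85],
    [0, 0, -0.32, 5.39, 13.89, 2.1, 85],
    [0, 0, -0.32, 5.39, 13.89, 2.1, 85],
    [0, 0, -0.32, 5.39, 13.89, 2.1, 85],
    [0, 0, -0.32, 5.39, 13.89, 2.1, 85],
    [0, 0, -0.32, 5.39, 13.89, 2.1, 85],
    [0, 0, -0.32, 5.39, 13.89, 2.1, 85],
    [0, 0, -0.32, 5.39, 13.89, 2.1, 85],
    [0, 0, -0.32, 5.39, 13.89, 2.1, 85],
    [0, 0, -0.32, 5.39, 13.89, 2.1, 85]
  ]
}}

```text
time_s: 33.9
position: [490.4, 357.7, 241.8]
ee_rot: [-0.114, -3.137, 0.001]
contact_force: [-0.5, 0.6, -0.2]
width: 84.7
finger_force: 0.0
```

Call:
{"fn": "arm_command", "kwargs": {
  "steps": [
    [0, 0, 0, 0, 0, 1, 85],
    [0, 0, 0, 0, 0, 2, 85],
    [0, 0, 0, 0, 0, 2.4, 85],
    [0, 0, 0, 0, 0, 2.4, 85],
    [0, 0, 0, 0, 0, 2.4, 85]
  ]
}}

```text
time_s: 34.4
position: [490.4, 358.6, 182.7]
ee_rot: [-0.112, -3.138, -0.001]
contact_force: [0.5, 0.8, -0.2]
width: 84.8
finger_force: 0.0
```

```bash
python3 -c "
from p import *
A=3.1416
plan((489,359,118,-.07+A))
"
```

```text
t 34.4 pos [490.4 358.6 182.7] xang 3.07 F [ 0.5  0.8 -0.2] w 84.8 ff 0.0
[0.0, -0.01, -0.01, 0.06, 0.01, 2.59]  mm 65
```

Call:
{"fn": "arm_command", "kwargs": {
  "steps": [
    [0, 0, 0, 0.05, 0, 1.2, 85],
    [0, 0, 0, 0.05, 0, 2.2, 85],
    [0, 0, 0, 0.05, 0, 2.6, 85],
    [0, 0, 0, 0.05, 0, 2.6, 85],
    [0, 0, 0, 0.05, 0, 2.6, 60],
    [0, 0, 0, 0.05, 0, 2.6, 20],
    [0, 0, 0, 0.05, 0, 2.6, 20],
    [0, 0, 0, 0.05, 0, 2.6, 20],
    [0, 0, 0, 0.05, 0, 2.6, 20],
    [0, 0, 0, 0.05, 0, 2.6, 20],
    [0, 0, 0, 0.05, 0, 2.6, 20]
  ]
}}

```text
time_s: 35.5
position: [489.3, 359.2, 118.1]
ee_rot: [-0.111, -3.139, -0.001]
contact_force: [-0.3, -2.3, 5.8]
width: 29.1
finger_force: 58.5
```

```bash
python3 -c "
from p import *
A=3.1416
plan((489,359,280,-.07+A),(430,200,280,-.1+A),(*hk(-240),280,-.115+A))
"
```

```text
t 35.5 pos [489.3 359.2 118.1] xang 3.071 F [-0.3 -2.3  5.8] w 29.1 ff 58.5
[0.01, -0.0, -0.0, 0.01, -0.0, -6.48]  mm 162
[0.01, -0.0, 0.21, 1.92, -6.52, -6.48]  mm 235
[0.01, -0.0, 0.32, 1.54, -13.83, -6.49]  mm 384
```

Call:
{"fn": "arm_command", "kwargs": {
  "steps": [
    [0, 0, 0, 0, 0, -0.3, 20],
    [0, 0, 0, 0, 0, -0.9, 20],
    [0, 0, 0, 0, 0, -1.7, 20],
    [0, 0, 0, 0, 0, -2.5, 20],
    [0, 0, 0, 0, 0, -3.3, 20],
    [0, 0, 0, 0, 0, -4.1, 20],
    [0, 0, 0, 0, 0, -4.9, 20],
    [0, 0, 0, 0.1, -0.3, -5.7, 20],
    [0, 0, 0, 0.3, -0.9, -6.3, 20],
    [0, 0, 0.05, 0.5, -1.7, -6.49, 20],
    [0, 0, 0.1, 0.8, -2.6, -6.49, 20],
    [0, 0, 0.1, 1.1, -3.6, -6.49, 20]
  ]
}}

```text
time_s: 36.7
position: [454.1, 269.8, 279.7]
ee_rot: [-0.132, -3.136, 0.0]
contact_force: [0.2, 0.1, -2.0]
width: 29.2
finger_force: 58.4
```

Call:
{"fn": "arm_command", "kwargs": {
  "steps": [
    [0, 0, 0, 0.2, -1, 0, 20],
    [0, 0, 0, 0.5, -2, 0, 20],
    [0, 0, 0.1, 0.8, -3, 0, 20],
    [0, 0, 0.1, 0.8, -4, 0, 20],
    [0, 0, 0.1, 0.8, -5, 0, 20],
    [0, 0, 0.1, 0.7, -6, 0, 20],
    [0, 0, 0.2, 0.6, -7, 0, 20],
    [0, 0, 0.2, 0.5, -8, 0, 20],
    [0, 0, 0.22, 0.5, -9, 0, 20],
    [0, 0, 0.22, 0.5, -9.8, 0, 20],
    [0, 0, 0.22, 0.5, -10.2, 0, 20],
    [0, 0, 0.22, 0.5, -10.2, 0, 20]
  ]
}}

```text
time_s: 37.9
position: [420.3, 17.2, 279.3]
ee_rot: [-0.184, -3.134, 0.0]
contact_force: [0.3, 0.7, -1.5]
width: 29.1
finger_force: 58.5
```

```bash
python3 -c "
from p import *
A=3.1416
plan((*hk(-240),243,-.115+A),(*hk(-108),243,-.115+A),(*hk(-108),219,-.115+A))
"
```

```text
t 37.9 pos [420.3  17.2 279.3] xang 3.024 F [ 0.3  0.7 -1.5] w 29.1 ff 58.5
[-0.0, -0.02, -0.02, -0.25, 0.02, 1.45]  mm 37
[-0.0, -0.02, -0.02, -5.53, 0.03, 1.44]  mm 143
[-0.0, -0.02, -0.02, -5.54, 0.03, 2.4]  mm 151
```

Call:
{"fn": "arm_command", "kwargs": {
  "steps": [
    [0, 0, 0, 0, 0, 0.6, 20],
    [0, 0, 0, 0, 0.02, 1.2, 20],
    [0, 0, 0, 0, 0.02, 1.45, 20],
    [0, 0, 0, -0.2, 0.02, 1.45, 20],
    [0, 0, 0, -0.7, 0.02, 1.45, 20],
    [0, 0, 0, -1.3, 0.02, 1.45, 20],
    [0, 0, 0, -2.0, 0.02, 1.45, 20],
    [0, 0, 0, -2.7, 0.02, 1.45, 20],
    [0, 0, 0, -3.4, 0.02, 1.45, 20],
    [0, 0, 0, -4.1, 0.03, 1.45, 20],
    [0, 0, 0, -4.7, 0.03, 1.45, 20],
    [0, 0, 0, -5.2, 0.03, 1.45, 20]
  ]
}}

```text
time_s: 39.1
position: [552.4, 3.6, 242.9]
ee_rot: [-0.181, -3.135, 0.0]
contact_force: [0.1, 0.3, -2.3]
width: 29.2
finger_force: 58.5
```

Call:
{"fn": "arm_command", "kwargs": {
  "steps": [
    [0, 0, 0, -0.2, 0, 0, 20],
    [0, 0, 0, -0.3, 0, 0, 20],
    [0, 0, 0, -0.3, 0, 0, 20],
    [0, 0, 0, -0.3, 0, 0, 20],
    [0, 0, 0, -0.3, 0, 0, 20]
  ]
}}

```text
time_s: 39.6
position: [557.0, 3.1, 242.8]
ee_rot: [-0.181, -3.134, 0.0]
contact_force: [-0.4, 0.3, -3.0]
width: 29.1
finger_force: 58.5
```

```bash
python3 -c "
from p import *
A=3.1416
plan((*hk(-108.5),243,-.115+A),(*hk(-108.5),218.8,-.115+A))
"
```

```text
t 39.6 pos [557.    3.1 242.8] xang 3.026 F [-0.4  0.3 -3. ] w 29.1 ff 58.5
[-0.0, -0.02, -0.0, -0.01, -0.05, -0.01]  mm 1
[-0.0, -0.02, -0.0, -0.02, -0.05, 0.96]  mm 24
```

Call:
{"fn": "arm_command", "kwargs": {
  "steps": [
    [0, 0, 0, 0, -0.05, 0.3, 20],
    [0, 0, 0, 0, -0.05, 0.6, 20],
    [0, 0, 0, 0, -0.05, 0.85, 20],
    [0, 0, 0, 0, -0.05, 0.96, 20],
    [0, 0, 0, 0, -0.05, 0.96, 20],
    [0, 0, 0, 0, -0.05, 0.96, 20],
    [0, 0, 0, 0, -0.05, 0.96, 20]
  ]
}}

```text
time_s: 40.3
position: [557.2, 1.8, 218.9]
ee_rot: [-0.181, -3.134, 0.0]
contact_force: [-2.1, 0.1, 2.9]
width: 29.6
finger_force: 58.8
```

Call:
{"fn": "arm_command", "kwargs": {
  "steps": [
    [0, 0, 0, 0, 0, -0.04, 50],
    [0, 0, 0, 0, 0, -0.04, 70],
    [0, 0, 0, 0, 0, -0.04, 70],
    [0, 0, 0, 0, 0, -0.04, 70],
    [0, 0, 0, 0, 0, -0.8, 70],
    [0, 0, 0, 0, 0, -2, 75],
    [0, 0, 0, 0, 0, -3.0, 80],
    [0, 0, 0, 1, 5, -3.0, 80],
    [0, 0, 0, 1, 6, -3.0, 80],
    [0, 0, 0, 1, 6, -3.0, 80],
    [0, 0, 0, 1, 6, -3.0, 80]
  ]
}}

```text
time_s: 41.4
position: [549.5, 158.4, 293.7]
ee_rot: [-0.171, -3.135, -0.003]
contact_force: [0.2, 0.5, -0.3]
width: 80.3
finger_force: 0.0
```

```bash
python3 - <<'E'
from p import *
from fit import *
A=3.1416
F={n:grab(n) for n in('side','top')}
def m(col,n,c,r):
    roi=(c[0]-r,c[1]-r,2*r,2*r); M=mask(F[n],col,roi,110).astype(np.uint8)
    k,l,st,ce=cv2.connectedComponentsWithStats(M); j=1+np.argmax(st[1:,4]); return roi,(l==j).astype(float),ce[j]+roi[:2],st[j,4]
P=[box(-17,17,-26,26,36,50),box(-17,17,-26,-14,6,36),box(-17,17,14,26,6,36)]
for views in(('top',),('side',),('top','side')):
    D={n:m('red',n,(165,163) if n=='top' else (280,165),18) for n in views}
    print(views,[(D[n][2],D[n][3]) for n in D],end=' ')
    def cost(q): return sum(np.abs(render(F[n],[place(p,q[0],q[1],0,q[2]) for p in P],D[n][0])-D[n][1]).sum()/D[n][1].sum() for n in D)
    best=min((minimize(cost,q0,method='Nelder-Mead',options=dict(initial_simplex=np.vstack([q0]+[q0+d for d in np.diag([6,6,.15])]),maxfev=200)) for q0 in (np.array([600,345,y]) for y in(-.5,-.3,-.1,.2))),key=lambda r:r.fun)
    print(best.x,np.round(best.x[2],3),round(best.fun,2))
for n in F: print(n,finder.place_of(n,'keeper')[:2])
# hole of keeper: red top with dark hole in top view at z=50
def Z(f,c,r,s): return cv2.resize(f['img'][c[1]-r:c[1]+r,c[0]-r:c[0]+r],(s,s),interpolation=cv2.INTER_CUBIC)
cv2.imwrite('pics/k.png',np.hstack([np.vstack([Z(F['top'],(164,163),16,300),Z(F['top'],(208,209),16,300)]),Z(F['side'],(275,190),40,500)[:,:].copy() if 0 else cv2.resize(F['side']['img'][145:225,235:315],(500,600),interpolation=cv2.INTER_CUBIC)]))
plan()
E
```

```text
('top',) [(array([153.4, 162.7]), np.int32(7))] [595.7 450.6  -2.3] -2.35 1.0
('side',) [(array([278.9, 165.1]), np.int32(161))] [599.5 341.2  -0.3] -0.255 0.12
('top', 'side') [(array([153.4, 162.7]), np.int32(7)), (array([278.9, 165.1]), np.int32(161))] [595.7 347.8  -0.6] -0.646 31.64
side [{'at': [282.7, 167.8], 'p': 0.61}]
top [{'at': [168.7, 166.4], 'p': 0.49}]
t 41.6 pos [550.  152.9 293.5] xang 3.026 F [ 0.3 -0.6 -0.1] w 79.9 ff 0.0
```

View pics/k.png

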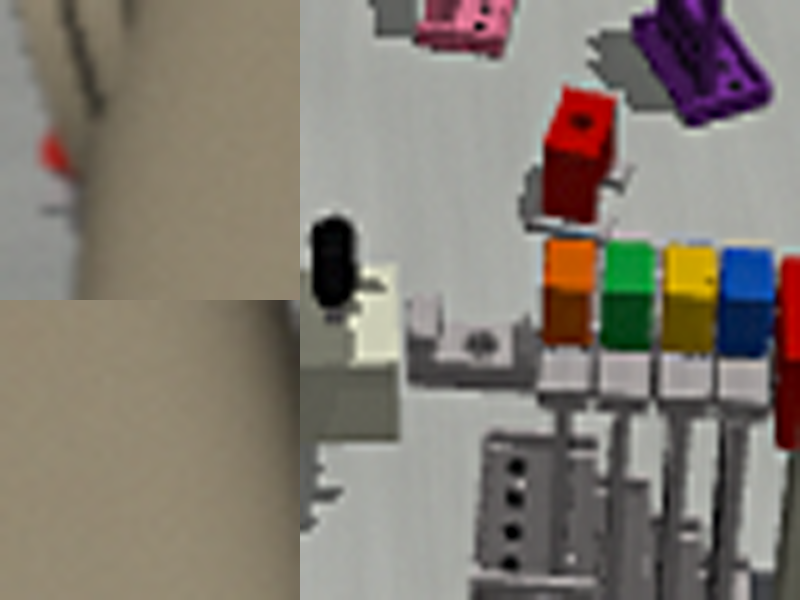

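All four are hung in order (side crop orange (568,270), green, yellow, blue (745,280)). The keeper at (580,150) hasn't been moved. Next is the grasp geometry.

```bash
python3 - <<'E'
from p import *
A=3.1416
f=viewer.grab_frame('side')
def px(c): return ((c[0]-300)/6.25+235-.4, 145+c[1]/7.5-.4)
print('keeper hole z50',atz(f,px((581,121)),50),'arm hole',atz(f,px((481,343)),200))
for c in((690,125),(640,25),(770,100)): print('purple foot',atz(f,px(c),7))
plan((600,343.5,140,-.27+A),(600,343.5,25,-.27+A))
E
```

```text
keeper hole z50 [600.3 341.   50. ] arm hole [518.2   3.9 200. ]
purple foot [676.  391.5   7. ]
purple foot [653.7 483.4   7. ]
purple foot [730.  411.5   7. ]
t 41.65 pos [550.1 152.5 293.6] xang 3.025 F [-0.4 -0.6 -0.5] w 80.0 ff 0.0
[-0.01, -0.02, 1.1, -1.11, 7.82, 6.13]  mm 250
[-0.01, -0.02, 1.1, -1.12, 7.83, 10.73]  mm 333
```

Call:
{"fn": "arm_command", "kwargs": {
  "steps": [
    [0, 0, 0.5, -1.1, 3, 0, 85],
    [0, 0, 1.1, -1.11, 7.82, 2, 85],
    [0, 0, 1.1, -1.11, 7.82, 4, 85],
    [0, 0, 1.1, -1.11, 7.82, 6.13, 85],
    [0, 0, 1.1, -1.11, 7.82, 6.13, 85],
    [0, 0, 1.1, -1.11, 7.82, 6.13, 85],
    [0, 0, 1.1, -1.11, 7.82, 6.13, 85],
    [0, 0, 1.1, -1.11, 7.82, 6.13, 85],
    [0, 0, 1.1, -1.11, 7.82, 6.13, 85]
  ]
}}

```text
time_s: 42.55
position: [601.7, 343.9, 143.6]
ee_rot: [0.423, 3.111, 0.003]
contact_force: [-0.3, 0.4, 1.0]
width: 84.6
finger_force: 0.0
```

```bash
python3 - <<'E'
from p import *
A=3.1416
plan((600,343,25,-.27+A))
E
```

```text
t 42.55 pos [601.7 343.9 143.6] xang 2.871 F [-0.3  0.4  1. ] w 84.6 ff 0.0
[0.01, 0.01, -0.0, 0.06, -0.06, 4.74]  mm 119
```

Call:
{"fn": "arm_command", "kwargs": {
  "steps": [
    [0, 0, 0, 0.05, -0.05, 1.2, 85],
    [0, 0, 0, 0.05, -0.05, 2.4, 85],
    [0, 0, 0, 0.05, -0.05, 3.6, 85],
    [0, 0, 0, 0.05, -0.05, 4.4, 85],
    [0, 0, 0, 0.05, -0.05, 4.7, 85],
    [0, 0, 0, 0.05, -0.05, 4.7, 85],
    [0, 0, 0, 0.05, -0.05, 4.7, 65],
    [0, 0, 0, 0.05, -0.05, 4.7, 45],
    [0, 0, 0, 0.05, -0.05, 4.7, 40],
    [0, 0, 0, 0.05, -0.05, 4.7, 40],
    [0, 0, 0, 0.05, -0.05, 4.7, 40],
    [0, 0, 0, 0.05, -0.05, 4.7, 40]
  ]
}}

```text
time_s: 43.75
position: [600.0, 344.6, 25.6]
ee_rot: [0.421, 3.111, 0.003]
contact_force: [-0.6, -1.3, 5.7]
width: 51.3
finger_force: 62.2
```

```bash
python3 - <<'E'
from p import *
A=3.1416
plan((600,343,280,-.27+A),(540,170,280,-.2+A),(*hk(-149),270,-.115+A))
E
```

```text
t 43.75 pos [600.  344.6  25.6] xang 2.873 F [-0.6 -1.3  5.7] w 51.3 ff 62.2
[0.02, 0.01, 0.01, -0.04, -0.04, -10.18]  mm 254
[0.02, 0.01, -0.49, 0.44, -7.35, -10.19]  mm 314
[0.01, 0.01, -1.1, -0.41, -13.9, -9.81]  mm 425
```

Call:
{"fn": "arm_command", "kwargs": {
  "steps": [
    [0, 0, 0, 0, 0, -0.3, 40],
    [0, 0, 0, 0, 0, -0.9, 40],
    [0, 0, 0, 0, 0, -1.8, 40],
    [0, 0, 0, 0, 0, -2.8, 40],
    [0, 0, 0, 0, 0, -3.8, 40],
    [0, 0, 0, 0, 0, -4.8, 40],
    [0, 0, 0, 0, 0, -5.8, 40],
    [0, 0, 0, 0, 0, -6.8, 40],
    [0, 0, 0, 0, 0, -7.8, 40],
    [0, 0, 0, 0, 0, -8.8, 40],
    [0, 0, 0, 0, -0.3, -9.6, 40],
    [0, 0, 0, 0, -1, -10.1, 40]
  ]
}}

```text
time_s: 44.95
position: [592.3, 320.3, 278.1]
ee_rot: [0.418, 3.113, 0.003]
contact_force: [0.3, -0.1, -2.6]
width: 51.4
finger_force: 61.6
```

Call:
{"fn": "arm_command", "kwargs": {
  "steps": [
    [0, 0, -0.1, 0.1, -0.9, 0, 40],
    [0, 0, -0.1, 0.1, -1.9, 0, 40],
    [0, 0, -0.2, 0.1, -2.9, 0, 40],
    [0, 0, -0.3, 0.1, -3.9, 0, 40],
    [0, 0, -0.4, 0.1, -4.9, 0, 40],
    [0, 0, -0.5, 0, -5.9, 0, 40],
    [0, 0, -0.6, 0, -6.9, 0, 40],
    [0, 0, -0.7, -0.1, -7.9, 0, 40],
    [0, 0, -0.8, -0.2, -8.9, 0, 40],
    [0, 0, -0.9, -0.3, -9.9, 0, 40],
    [0, 0, -1.0, -0.4, -10.9, 0, 40],
    [0, 0, -1.1, -0.4, -11.9, 0, 40]
  ]
}}

```text
time_s: 46.15
position: [521.0, 28.6, 275.4]
ee_rot: [-0.181, -3.133, 0.001]
contact_force: [-0.2, 0.3, -0.9]
width: 51.5
finger_force: 61.7
```

```bash
python3 - <<'E'
from p import *
A=3.1416
plan((*hk(-149),245,-.115+A))
E
```

```text
t 46.15 pos [521.   28.6 275.4] xang 3.026 F [-0.2  0.3 -0.9] w 51.5 ff 61.7
[-0.01, -0.02, -0.0, 0.05, -0.9, 1.22]  mm 38
```

Call:
{"fn": "arm_command", "kwargs": {
  "steps": [
    [0, 0, 0, 0.03, -0.4, 0.2, 40],
    [0, 0, 0, 0.05, -0.8, 0.6, 40],
    [0, 0, 0, 0.05, -0.9, 1.0, 40],
    [0, 0, 0, 0.05, -0.9, 1.0, 40],
    [0, 0, 0, 0.05, -0.9, 1.0, 40],
    [0, 0, 0, 0.05, -0.9, 1.0, 40],
    [0, 0, 0, 0.05, -0.9, 1.0, 40]
  ]
}}

```text
time_s: 46.85
position: [518.8, 8.6, 250.8]
ee_rot: [-0.179, -3.134, -0.0]
contact_force: [0.5, -0.3, -2.7]
width: 51.2
finger_force: 61.6
```

```bash
python3 - <<'E'
from p import *
from fit import *
A=3.1416
plan((*hk(-149),245,-.115+A))
s=arm.get_state(); zk=s['position'][2]-25.6
F={n:grab(n) for n in('side','top')}
f=F['side']
print(zk,'expected px',proj(f,(*s['position'][:2],zk+50)))
c=np.round(proj(f,(*s['position'][:2],zk+25))).astype(int)
roi=(c[0]-24,c[1]-24,48,48);M=mask(f,'red',roi,110).astype(np.uint8)
ys,xs=np.nonzero(M);print('side red extents',xs.min()+roi[0],xs.max()+roi[0],ys.min()+roi[1],ys.max()+roi[1],len(xs))
a=cv2.resize(f['img'][c[1]-24:c[1]+36,c[0]-24:c[0]+16],(400,600),interpolation=cv2.INTER_CUBIC)
t=F['top'];ct=np.round(proj(t,(*s['position'][:2],zk+25))).astype(int)
b=cv2.resize(t['img'][ct[1]-30:ct[1]+30,ct[0]-20:ct[0]+20],(400,600),interpolation=cv2.INTER_CUBIC)
print('origins',c-[24,24],ct-[20,30])
cv2.imwrite('pics/k2.png',np.hstack([a,b]))
np.savez('k2.npz',pos=s['position'])
E
```

```text
t 46.85 pos [518.8   8.6 250.8] xang 3.027 F [ 0.5 -0.3 -2.7] w 51.2 ff 61.6
[-0.0, -0.01, 0.01, 0.06, -0.09, 0.23]  mm 6
225.21198250043778 expected px [264.1 169. ]
side red extents 258 271 165 187 125
origins [240 152] [251 145]
```

View pics/k2.png

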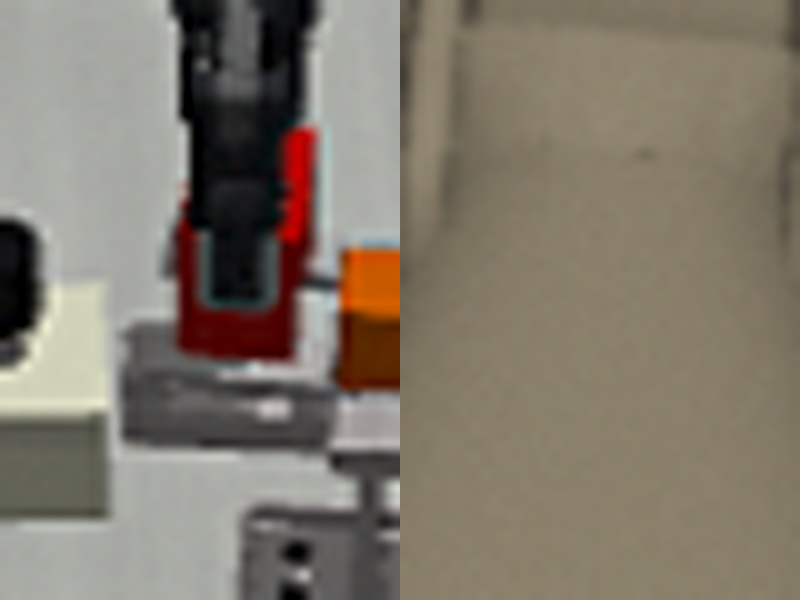

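```bash
python3 - <<'E'
from p import *
f=viewer.grab_frame('side'); s=arm.get_state()
from scipy.optimize import brentq
for y in(-19,-16): print('keeper near-face centre x',brentq(lambda x:proj(f,(x,y,231))[0]-263.2,450,600),'expect row',proj(f,(518,y,231))[1], 'edges',[brentq(lambda x:proj(f,(x,y,231))[0]-u,450,600) for u in(257.35,269.05)])
print('hole x from side u=263.4 at y 6.5 z200',brentq(lambda x:proj(f,(x,6.5,200))[0]-263.4,450,600),'row expected for y 4,6.5,9',[proj(f,(518,y,200))[1].round(2) for y in(4,6.5,9)])
print(s['position'])
print('orange bar near edges check', [brentq(lambda x:proj(f,(x,-35,212))[0]-u,450,620) for u in (240+33.5-.45,)])
E
```

```text
keeper near-face centre x 515.4257521964081 expect row 187.44563533854307 edges [498.97897118691384, 531.8902325574072]
keeper near-face centre x 515.5925502175622 expect row 186.74703059198117 edges [499.1126238437186, 532.0902116125933]
hole x from side u=263.4 at y 6.5 z200 517.8876594813117 row expected for y 4,6.5,9 [np.float64(190.31), np.float64(189.75), np.float64(189.18)]
[518.7   8.4 250.8]
orange bar near edges check [542.5671718500752]
```

Call:
{"fn": "arm_command", "kwargs": {
  "steps": [
    [0, 0, 0, 0.02, -0.11, 0, 40],
    [0, 0, 0, 0.02, -0.11, 0.3, 40],
    [0, 0, 0, 0.02, -0.11, 0.6, 40],
    [0, 0, 0, 0.02, -0.11, 0.9, 40],
    [0, 0, 0, 0.02, -0.11, 1.1, 40],
    [0, 0, 0, 0.02, -0.11, 1.3, 40],
    [0, 0, 0, 0.02, -0.11, 1.3, 40],
    [0, 0, 0, 0.02, -0.11, 1.3, 40]
  ]
}}

```text
time_s: 47.8
position: [517.5, 5.5, 217.8]
ee_rot: [-0.18, -3.134, -0.0]
contact_force: [0.8, 1.6, -1.9]
width: 51.7
finger_force: 61.6
```

Call:
{"fn": "arm_command", "kwargs": {
  "steps": [
    [0, 0, 0, 0, 0, 0.2, 40],
    [0, 0, 0, 0, 0, 0.4, 40],
    [0, 0, 0, 0, 0, 0.6, 40],
    [0, 0, 0, 0, 0, 0.7, 40],
    [0, 0, 0, 0, 0, 0.8, 40],
    [0, 0, 0, 0, 0, 0.8, 40],
    [0, 0, 0, 0, 0, 0.8, 40]
  ]
}}

```text
time_s: 48.5
position: [517.6, 5.3, 198.0]
ee_rot: [-0.181, -3.134, 0.0]
contact_force: [0.8, 0.3, -1.8]
width: 51.6
finger_force: 61.7
```

Free so far: it is below nose-top level with no contact, so it's inside the pocket. I'll seat it and release.

Call:
{"fn": "arm_command", "kwargs": {
  "steps": [
    [0, 0, 0, 0, 0, 0.15, 40],
    [0, 0, 0, 0, 0, 0.28, 40],
    [0, 0, 0, 0, 0, 0.34, 40],
    [0, 0, 0, 0, 0, 0.36, 40],
    [0, 0, 0, 0, 0, 0.36, 40],
    [0, 0, 0, 0, 0, 0.36, 40]
  ]
}}

```text
time_s: 49.1
position: [517.5, 5.3, 189.6]
ee_rot: [-0.181, -3.134, 0.0]
contact_force: [-4.3, 0.5, 6.2]
width: 51.6
finger_force: 62.1
```

Call:
{"fn": "arm_command", "kwargs": {
  "steps": [
    [0, 0, 0, 0, 0, -0.08, 40],
    [0, 0, 0, 0.05, 0, -0.08, 40],
    [0, 0, 0, 0.1, 0, -0.08, 40],
    [0, 0, 0, 0.13, 0, -0.08, 40],
    [0, 0, 0, 0.13, 0, -0.08, 40]
  ]
}}

```text
time_s: 49.6
position: [515.1, 5.6, 191.0]
ee_rot: [-0.181, -3.136, 0.0]
contact_force: [2.2, 1.1, -3.7]
width: 51.6
finger_force: 61.7
```

Call:
{"fn": "arm_command", "kwargs": {
  "steps": [
    [0, 0, 0, -0.1, 0, 0, 40],
    [0, 0, 0, -0.2, 0, 0, 40],
    [0, 0, 0, -0.26, 0, 0, 40],
    [0, 0, 0, -0.26, 0, 0, 40]
  ]
}}

```text
time_s: 50.0
position: [518.1, 5.4, 190.1]
ee_rot: [-0.18, -3.128, -0.001]
contact_force: [-5.1, 0.5, 0.5]
width: 51.8
finger_force: 62.0
```

Call:
{"fn": "arm_command", "kwargs": {
  "steps": [
    [0, 0, 0, 0.13, 0, 0, 40],
    [0, 0, 0, 0.13, 0.06, 0, 40],
    [0, 0, 0, 0.13, 0.13, 0, 40],
    [0, 0, 0, 0.13, 0.13, 0, 40]
  ]
}}

```text
time_s: 50.4
position: [518.0, 7.2, 191.0]
ee_rot: [-0.181, -3.134, 0.007]
contact_force: [-1.0, -5.4, -1.7]
width: 51.4
finger_force: 61.8
```

Call:
{"fn": "arm_command", "kwargs": {
  "steps": [
    [0, 0, 0, 0, -0.1, 0, 40],
    [0, 0, 0, 0, -0.2, 0, 40],
    [0, 0, 0, 0, -0.26, 0, 40],
    [0, 0, 0, 0, -0.26, 0, 40]
  ]
}}

```text
time_s: 50.8
position: [517.8, 4.6, 191.1]
ee_rot: [-0.179, -3.135, -0.011]
contact_force: [1.0, 6.7, -2.6]
width: 51.2
finger_force: 61.8
```

Call:
{"fn": "arm_command", "kwargs": {
  "steps": [
    [0, 0, 0, 0.02, 0.08, 0, 40],
    [0, 0, 0, 0.04, 0.15, 0, 40],
    [0, 0, 0, 0.04, 0.15, 0, 40],
    [0, 0, 0, 0.04, 0.15, 0.05, 40],
    [0, 0, 0, 0.04, 0.15, 0.07, 40],
    [0, 0, 0, 0.04, 0.15, 0.07, 40]
  ]
}}

```text
time_s: 51.4
position: [516.8, 5.7, 189.6]
ee_rot: [-0.181, -3.134, 0.001]
contact_force: [-1.0, -0.9, 0.6]
width: 51.7
finger_force: 62.6
```

Call:
{"fn": "arm_command", "kwargs": {
  "steps": [
    [0, 0, 0, 0, 0, 0, 65],
    [0, 0, 0, 0, 0, 0, 85],
    [0, 0, 0, 0, 0, 0, 85],
    [0, 0, 0, 0, 0, 0, 85],
    [0, 0, 0, 0, 0, -0.8, 85],
    [0, 0, 0, 0, 0, -2, 85],
    [0, 0, 0, 0, 0, -3.5, 85],
    [0, 0, 0, 0, 0, -4.5, 85],
    [0, 0, 0, 1, -3, -4.5, 85],
    [0, 0, 0, 2, -7, -4.5, 85],
    [0, 0, 0, 2, -7, -4.5, 85],
    [0, 0, 0, 2, -7, -4.5, 85]
  ]
}}

```text
time_s: 52.6
position: [446.0, -164.4, 302.2]
ee_rot: [-0.183, -3.134, 0.002]
contact_force: [0.6, -0.2, -0.3]
width: 85.3
finger_force: 0.0
```

```bash
python3 - <<'E'
from p import *
from fit import *
F={n:grab(n) for n in('side','top')}
plan()
for n in F: print(n,'pin',finder.place_of(n,'pin')[:2],'blk',finder.place_of(n,'pin_block')[:2],'keeper',finder.place_of(n,'keeper')[:2],finder.boxes_of(n,'pin')[:1])
# dark head in top view near (207,209)
g=F['top']['img'];roi=(185,190,50,42);i=cv2.cvtColor(g,cv2.COLOR_BGR2HSV)[190:232,185:235]
w=(i[...,2]>190)&(i[...,1]<40)
d=(i[...,2]<70).astype(np.uint8)
k,l,st,ce=cv2.connectedComponentsWithStats(d)
for j in range(1,k):
    if st[j,4]>15: print('dark top',ce[j]+[185,190],st[j], atz(F['top'],ce[j]+[185,190],96))
k,l,st,ce=cv2.connectedComponentsWithStats(w.astype(np.uint8));
for j in range(1,k):
    if st[j,4]>60: print('white top',ce[j]+[185,190],st[j]+[185,190,0,0,0])
s=F['side']['img'];i=cv2.cvtColor(s,cv2.COLOR_BGR2HSV)[160:215,220:262]
d=(i[...,2]<70).astype(np.uint8);k,l,st,ce=cv2.connectedComponentsWithStats(d)
for j in range(1,k):
    if st[j,4]>15: print('dark side',ce[j]+[220,160],st[j]+[220,160,0,0,0])
# keeper red in both views
for n,c in(('side',(263,185)),('top',(271,178))):
    roi=(c[0]-20,c[1]-20,40,40);M=mask(F[n],'red',roi,110).astype(np.uint8);k,l,st,ce=cv2.connectedComponentsWithStats(M)
    print(n,'red',[(ce[j]+roi[:2],st[j,4]) for j in range(1,k) if st[j,4]>20])
E
```

```text
t 52.7 pos [ 446.  -165.2  302. ] xang 3.021 F [ 0.5 -0.3  0.2] w 85.0 ff 0.0
side pin [] blk [{'at': [239.6, 196.8], 'p': 0.54}] keeper [{'at': [263.4, 201.6], 'p': 0.74}] [{'rect': [183.9, 367.5, 53.6, 30.6], 'p': 0.58}]
top pin [{'at': [211.6, 206.4], 'p': 0.62}, {'at': [175.8, 256.6], 'p': 0.46}] blk [{'at': [209.7, 211.5], 'p': 0.76}] keeper [{'at': [275.2, 183.8], 'p': 0.79}, {'at': [271.3, 168.1], 'p': 0.66}] []
dark top [206.1 208. ] [17 14  9  9 57] [447.7 198.6  96. ]
dark side [235.8 180.7] [220 160  34  55 926]
side red [(array([262.9, 192.3]), np.int32(274))]
top red [(array([271.1, 178. ]), np.int32(239))]
```

```bash
python3 - <<'E'
from p import *
from fit import *
F={n:grab(n) for n in('side','top')}
th=np.linspace(0,2*np.pi,24,endpoint=False)
cyl=np.array([[13*np.cos(a),13*np.sin(a),z] for a in th for z in(64,100)])
def dark(n,c,r,v):
    roi=(c[0]-r,c[1]-r,2*r,2*r);i=F[n]['img'][roi[1]:roi[1]+2*r,roi[0]:roi[0]+2*r].max(2)
    k,l,st,ce=cv2.connectedComponentsWithStats((i<v).astype(np.uint8))
    j=l[r,r] or 1+np.argmax(st[1:,4]); return roi,(l==j).astype(float)
for v in(60,90):
  for views in(('top',),('side',),('top','side')):
    D={n:dark(n,(206,208) if n=='top' else (240,183),14,v) for n in views}
    def cost(q): return sum(np.abs(render(F[n],[cyl+[q[0],q[1],0]],D[n][0])-D[n][1]).sum()/D[n][1].sum() for n in D)
    q0=np.array([450,203.]);r=minimize(cost,q0,method='Nelder-Mead',options=dict(initial_simplex=np.vstack([q0,q0+[6,0],q0+[0,6]]),maxfev=150))
    print(v,views,[int(D[n][1].sum()) for n in D],r.x,round(r.fun,2))
E
```

```text
60 ('top',) [52] [446.4 198.8] 0.49
60 ('side',) [415] [454.  219.7] 0.78
60 ('top', 'side') [52, 415] [448.7 199.9] 1.3
90 ('top',) [66] [448.7 200.4] 0.19
90 ('side',) [464] [447.7 197.2] 0.8
90 ('top', 'side') [66, 464] [448.7 200.3] 0.99
```

```bash
python3 - <<'E'
from p import *
plan((449,200.4,230,3.026))
E
```

```text
t 53.2 pos [ 447.4 -161.5  301.9] xang 3.028 F [-1.  -0.4  0.2] w 85.2 ff 0.0
[-0.0, -0.02, 0.01, 1.57, 14.39, 2.88]  mm 369
```

Call:
{"fn": "arm_command", "kwargs": {
  "steps": [
    [0, 0, 0, 1.57, 3, 0, 85],
    [0, 0, 0, 1.57, 14.4, 0, 85],
    [0, 0, 0, 1.57, 14.4, 0, 85],
    [0, 0, 0, 1.57, 14.4, 0, 85],
    [0, 0, 0, 1.57, 14.4, 0, 85],
    [0, 0, 0, 1.57, 14.4, 0, 85],
    [0, 0, 0, 1.57, 14.4, 1, 85],
    [0, 0, 0, 1.57, 14.4, 2.9, 85],
    [0, 0, 0, 1.57, 14.4, 2.9, 85],
    [0, 0, 0, 1.57, 14.4, 2.9, 85],
    [0, 0, 0, 1.57, 14.4, 2.9, 85],
    [0, 0, 0, 1.57, 14.4, 2.9, 85]
  ]
}}

```text
time_s: 54.4
position: [450.9, 199.5, 231.6]
ee_rot: [0.183, 3.135, 0.001]
contact_force: [0.4, 0.2, 0.5]
width: 85.0
finger_force: 0.0
```

```bash
cat > pinfit.py <<'E'
from p import *
from fit import *
th=np.linspace(0,2*np.pi,24,endpoint=False)
def pinfit(z0=64,z1=100,c0=(449,200.4),views=('side',),F=None,r=None,vs=(60,90,120)):
    F=F or {n:grab(n) for n in views}
    cyl=np.array([[13*np.cos(a),13*np.sin(a),z] for a in th for z in(z0,z1)])
    for v in vs:
        D={}
        for n in views:
            f=F[n];c=np.round(proj(f,(*c0,(z0+z1)/2))).astype(int);R_=r or 14
            roi=(c[0]-R_,c[1]-R_,2*R_,2*R_);i=f['img'][roi[1]:roi[1]+2*R_,roi[0]:roi[0]+2*R_].max(2)
            k,l,st,ce=cv2.connectedComponentsWithStats((i<v).astype(np.uint8));j=l[R_,R_]
            ex=st[j]+[roi[0],roi[1],0,0,0]; D[n]=(roi,(l==j).astype(float))
            print(n,v,'bbox',ex,end=' ')
        def cost(q): return sum(np.abs(render(F[n],[cyl+[q[0],q[1],0]],D[n][0])-D[n][1]).sum()/D[n][1].sum() for n in D)
        q0=np.array(c0,float);m=minimize(cost,q0,method='Nelder-Mead',options=dict(initial_simplex=np.vstack([q0,q0+[6,0],q0+[0,6]]),maxfev=150))
        print(m.x,round(m.fun,2))
    return m.x
E
python3 - <<'E'
from pinfit import *
pinfit()
plan((449,200.4,68,3.026))
print([finder.place_of('side',n)[:1] for n in('pin','pin_block')])
E
```

```text
side 60 bbox [237 174   7  12  73] [449.9 196.7] 0.26
side 90 bbox [237 174   7  15  84] [449.8 194.9] 0.21
side 120 bbox [233 174  11  15 111] [448.2 194.9] 0.32
t 54.45 pos [450.9 199.5 231.6] xang 3.025 F [-0.6 -0.6 -0.2] w 85.1 ff 0.0
[0.01, 0.01, -0.01, 0.09, 0.02, 6.54]  mm 164
[[{'at': [236.3, 195.7], 'p': 0.67}], [{'at': [240.0, 197.9], 'p': 0.68}]]
```

Call:
{"fn": "arm_command", "kwargs": {
  "steps": [
    [0, 0, 0, 0.05, -0.02, 1.5, 85],
    [0, 0, 0, 0.05, -0.02, 3, 85],
    [0, 0, 0, 0.05, -0.02, 4.5, 85],
    [0, 0, 0, 0.05, -0.02, 6, 85],
    [0, 0, 0, 0.05, -0.02, 6.5, 85],
    [0, 0, 0, 0.05, -0.02, 6.5, 60],
    [0, 0, 0, 0.05, -0.02, 6.5, 40],
    [0, 0, 0, 0.05, -0.02, 6.5, 15],
    [0, 0, 0, 0.05, -0.02, 6.5, 15],
    [0, 0, 0, 0.05, -0.02, 6.5, 15],
    [0, 0, 0, 0.05, -0.02, 6.5, 15],
    [0, 0, 0, 0.05, -0.02, 6.5, 15]
  ]
}}

```text
time_s: 55.75
position: [449.5, 200.0, 68.9]
ee_rot: [0.181, 3.135, 0.001]
contact_force: [-0.4, -0.8, 7.1]
width: 24.3
finger_force: 58.5
```

```bash
python3 - <<'E'
from p import *
plan((449.5,200,320,3.026),(516.4,5.9,320,3.026),(516.4,5.9,290,3.026))
E
```

```text
t 55.75 pos [449.5 200.   68.9] xang 3.026 F [-0.4 -0.8  7.1] w 24.3 ff 58.5
[0.01, 0.01, 0.0, -0.01, 0.01, -10.04]  mm 251
[0.01, 0.01, 0.0, -3.56, -7.4, -10.05]  mm 324
[0.01, 0.01, 0.0, -3.56, -7.4, -8.85]  mm 302
```

Call:
{"fn": "arm_command", "kwargs": {
  "steps": [
    [0, 0, 0, 0, 0, -0.2, 15],
    [0, 0, 0, 0, 0, -0.6, 15],
    [0, 0, 0, 0, 0, -1.2, 15],
    [0, 0, 0, 0, 0, -2.0, 15],
    [0, 0, 0, 0, 0, -3.0, 15],
    [0, 0, 0, 0, 0, -4.0, 15],
    [0, 0, 0, 0, 0, -5.0, 15],
    [0, 0, 0, 0, 0, -6.0, 15],
    [0, 0, 0, 0, 0, -7.0, 15],
    [0, 0, 0, 0, 0, -8.0, 15],
    [0, 0, 0, 0, 0, -8.8, 15],
    [0, 0, 0, 0, 0, -9.4, 15]
  ]
}}

```text
time_s: 56.95
position: [448.1, 199.7, 304.2]
ee_rot: [-0.181, -3.135, -0.001]
contact_force: [0.0, -0.3, -0.6]
width: 24.6
finger_force: 58.9
```

Call:
{"fn": "arm_command", "kwargs": {
  "steps": [
    [0, 0, 0, -0.2, -0.5, 0, 15],
    [0, 0, 0, -0.7, -1.4, 0, 15],
    [0, 0, 0, -1.2, -2.4, 0, 15],
    [0, 0, 0, -1.7, -3.4, 0, 15],
    [0, 0, 0, -2.2, -4.4, 0, 15],
    [0, 0, 0, -2.7, -5.4, 0, 15],
    [0, 0, 0, -3.1, -6.3, 0, 15],
    [0, 0, 0, -3.4, -7.0, 0, 15],
    [0, 0, 0, -3.56, -7.4, 0, 15],
    [0, 0, 0, -3.56, -7.4, 0, 15],
    [0, 0, 0, -3.56, -7.4, 0, 15],
    [0, 0, 0, -3.56, -7.4, 0.2, 15]
  ]
}}

```text
time_s: 58.15
position: [515.4, 6.2, 297.2]
ee_rot: [-0.179, -3.135, -0.0]
contact_force: [0.7, -0.5, 0.2]
width: 24.3
finger_force: 59.0
```

```bash
python3 - <<'E'
from p import *
from fit import *
plan((516.4,5.9,284,3.026))
f=grab('side','pinhold.png'); s=arm.get_state(); p=s['position']
# pin shaft: columns profile; expected
for dz in(-12,-30,-50,-64): print(dz,proj(f,(p[0],p[1],p[2]+dz)).round(1))
i=f['img']
for dz in(-20,-35,-50):
    u,v=np.round(proj(f,(p[0],p[1],p[2]+dz))).astype(int); print(v,u-10,cv2.cvtColor(i,cv2.COLOR_BGR2GRAY)[v,u-10:u+11])
# keeper hole: dark spot on red top
u,v=np.round(proj(f,(516.4,5.9,214))).astype(int);print('khole',u,v)
for r in range(v-4,v+5): print(r,i[r,u-8:u+9,2])
E
```

```text
t 58.15 pos [515.4   6.2 297.2] xang 3.027 F [ 0.7 -0.5  0.2] w 24.3 ff 59.0
[0.0, -0.01, 0.01, -0.04, -0.01, 0.53]  mm 13
-12 [262.7 167. ]
-30 [262.6 172.1]
-50 [262.5 177.6]
-64 [262.5 181.4]
169 253 [165 169 170 170 169 168 175 168 102  61  69  77 133 181 171 168 167 170
 169 171 171]
174 253 [166 166 169 170 171 169 173 165  99  59  66  99 161 175 171 171 172 169
 176 174 172]
178 253 [168 166 169 169 169 174 175 164  70  62  71  96 158 178 172 170 175 173
 175 180 172]
khole 263 186
182 [170 169 171 173 178 182 167  69  80 158 182 177 177 175 177 177 176]
183 [177 176 175 177 177 178 181 183 183 182 179 177 175 176 177 177 175]
184 [114 123 166 181 178 179 181 183 185 182 178 177 178 177 173 154 177]
185 [ 86  89 122 193 190 188 189 179 152 157 183 182 177 177 168 133 181]
186 [ 96  92  92 118  96  93  80  86  77  69  86 150 182 181 172 129 167]
187 [ 95  91  79  93  87  83  62  81  76  68  63 111 185 180 169  69 119]
188 [ 93  86 105 193 188 184 158  93  67  54  73 143 184 178 144  76 104]
189 [124 155 106 189 181 178 181 183 187 186 184 182 181 179 146  83  94]
190 [ 71  89 136 186 178 177 177 178 180 180 180 178 178 174 121  90  90]
```

Call:
{"fn": "arm_command", "kwargs": {
  "steps": [
    [0, 0, 0, -0.05, -0.02, 0.2, 15],
    [0, 0, 0, -0.05, -0.02, 0.4, 15],
    [0, 0, 0, -0.05, -0.02, 0.5, 15],
    [0, 0, 0, -0.05, -0.02, 0.6, 15],
    [0, 0, 0, -0.05, -0.02, 0.7, 15],
    [0, 0, 0, -0.05, -0.02, 0.8, 15],
    [0, 0, 0, -0.05, -0.02, 0.85, 15],
    [0, 0, 0, -0.05, -0.02, 0.85, 15],
    [0, 0, 0, -0.05, -0.02, 0.85, 15]
  ]
}}

```text
time_s: 59.1
position: [516.6, 4.9, 275.6]
ee_rot: [-0.181, -3.134, 0.0]
contact_force: [0.3, -0.4, 0.1]
width: 24.3
finger_force: 59.0
```

Call:
{"fn": "arm_command", "kwargs": {
  "steps": [
    [0, 0, 0, 0, 0.02, 0.1, 15],
    [0, 0, 0, 0, 0.02, 0.2, 15],
    [0, 0, 0, 0, 0.02, 0.3, 15],
    [0, 0, 0, 0, 0.02, 0.4, 15],
    [0, 0, 0, 0, 0.02, 0.5, 15],
    [0, 0, 0, 0, 0.02, 0.5, 15],
    [0, 0, 0, 0, 0.02, 0.5, 15]
  ]
}}

```text
time_s: 59.8
position: [516.5, 5.5, 262.9]
ee_rot: [-0.181, -3.134, 0.0]
contact_force: [0.4, -0.4, -1.0]
width: 24.1
finger_force: 59.0
```

Call:
{"fn": "arm_command", "kwargs": {
  "steps": [
    [0, 0, 0, 0, 0, 0.2, 15],
    [0, 0, 0, 0, 0, 0.4, 15],
    [0, 0, 0, 0, 0, 0.6, 15],
    [0, 0, 0, 0, 0, 0.8, 15],
    [0, 0, 0, 0, 0, 1.0, 15],
    [0, 0, 0, 0, 0, 1.2, 15],
    [0, 0, 0, 0, 0, 1.4, 15],
    [0, 0, 0, 0, 0, 1.6, 15],
    [0, 0, 0, 0, 0, 1.7, 15],
    [0, 0, 0, 0, 0, 1.76, 15],
    [0, 0, 0, 0, 0, 1.8, 15],
    [0, 0, 0, 0, 0, 1.8, 15]
  ]
}}

```text
time_s: 61.0
position: [516.5, 5.5, 219.1]
ee_rot: [-0.181, -3.135, 0.0]
contact_force: [-1.2, 0.8, 4.3]
width: 24.2
finger_force: 59.7
```

Call:
{"fn": "arm_command", "kwargs": {
  "steps": [
    [0, 0, 0, 0, 0, 0, 40],
    [0, 0, 0, 0, 0, 0, 70],
    [0, 0, 0, 0, 0, 0, 70],
    [0, 0, 0, 0, 0, 0, 70],
    [0, 0, 0, 0, 0, -0.8, 70],
    [0, 0, 0, 0, 0, -2, 75],
    [0, 0, 0, 0, 0, -3.2, 80],
    [0, 0, 0, 0, 0, -3.2, 80],
    [0, 0, 0, 1, 3, -3.2, 80],
    [0, 0, 0, 2, 6, -3.2, 80],
    [0, 0, 0, 2, 6, -3.2, 80],
    [0, 0, 0, 2, 6, -3.2, 80]
  ]
}}

```text
time_s: 62.2
position: [482.5, 164.0, 297.3]
ee_rot: [-0.172, -3.133, -0.002]
contact_force: [0.6, -0.0, 0.0]
width: 80.2
finger_force: 0.0
```

```bash
python3 - <<'E'
from pinfit import *
F={n:grab(n) for n in('side','top')}
plan()
print('pin head check'); pinfit(214,250,(516.6,5.6),('side',),F,r=12,vs=(60,))
# knob: black disc
for n in F:
    f=F[n];c=np.round(proj(f,(450,-213,50))).astype(int)
    i=f['img'][c[1]-22:c[1]+22,c[0]-22:c[0]+22].max(2)
    for v in(50,70):
        k,l,st,ce=cv2.connectedComponentsWithStats((i<v).astype(np.uint8));j=1+np.argmax(st[1:,4])
        uv=ce[j]+c-22; (cc,rr)=cv2.minEnclosingCircle(np.argwhere(l==j)[:,::-1].astype(np.float32))
        print(n,v,uv,st[j],'z38',atz(f,uv,38),'circ',np.array(cc)+c-22,rr,atz(f,np.array(cc)+c-22,45))
    cv2.imwrite(f'pics/d_{n}.png',f['img'][c[1]-24:c[1]+24,c[0]-24:c[0]+24])
    for q in('dial_grip','timer'): print(n,q,finder.place_of(n,q)[:1],finder.boxes_of(n,q)[:1])
# grey pod minAreaRect in top view
f=F['top'];c=np.round(proj(f,(450,-213,30))).astype(int)
g=cv2.cvtColor(f['img'],cv2.COLOR_BGR2GRAY)[c[1]-28:c[1]+28,c[0]-28:c[0]+28]
print(g[28,::2]); 
for v in(110,125,140):
    k,l,st,ce=cv2.connectedComponentsWithStats((g<v).astype(np.uint8));j=l[28,28]
    r=cv2.minAreaRect(np.argwhere(l==j)[:,::-1].astype(np.float32));print(v,st[j],np.array(r[0])+c-28,r[1:],atz(f,np.array(r[0])+c-28,30))
E
```

```text
t 62.3 pos [483.5 161.4 297.3] xang 3.03 F [-0.6 -0.8  0.1] w 80.2 ff 0.0
pin head check
side 60 bbox [259 175   9  15 113] [516.3   2.4] 0.19
side 50 [241.6 289.3] [  9  16  26  23 465] z38 [ 447.8 -220.6   38. ] circ [241.1 288.1] 13.582113265991211 [ 446.4 -221.5   45. ]
side 70 [241.2 289.3] [  6  16  29  24 496] z38 [ 446.7 -220.4   38. ] circ [240.3 288.1] 14.569709777832031 [ 444.2 -221.5   45. ]
side dial_grip [{'at': [241.7, 283.6], 'p': 0.6}] [{'rect': [242.5, 290.0, 27.7, 24.3], 'p': 0.85}]
side timer [{'at': [242.0, 294.9], 'p': 0.92}] [{'rect': [241.6, 295.0, 30.6, 35.2], 'p': 0.86}]
top 50 [341.9 206.1] [ 10  13  23  22 359] z38 [ 448.1 -213.1   38. ] circ [342.1 206.4] 11.102761268615723 [ 446.9 -212.1   45. ]
top 70 [342.1 206.5] [ 10  12  24  27 417] z38 [ 446.9 -213.7   38. ] circ [342.5 208. ] 13.238302230834961 [ 441.9 -213.2   45. ]
top dial_grip [{'at': [343.4, 203.1], 'p': 0.63}] [{'rect': [342.1, 206.2, 24.0, 27.3], 'p': 0.61}]
top timer [{'at': [339.9, 205.5], 'p': 0.94}] [{'rect': [342.2, 204.3, 37.0, 30.2], 'p': 0.8}]
[140 142 141 143 145 143  61  90  94  48  29  28  29  29   6  26  26  22
  27  30  50  94  94 141 144 144 143 142]
110 [  11   13   35   35 1069] [340.8 208. ] ((33.87016677856445, 32.28193283081055), 4.236394882202148) [ 442.9 -211.    30. ]
125 [  10   13   36   35 1102] [340.7 208. ] ((34.41232681274414, 32.48865509033203), 4.085616588592529) [ 443.  -210.5   30. ]
140 [  10   12   37   36 1180] [341.2 207.3] ((35.42759323120117, 34.678245544433594), 2.38594388961792) [ 445.1 -212.1   30. ]
```

```bash
python3 - <<'E'
from p import *
f=grab('top');c=np.array([342,206])
g=cv2.cvtColor(f['img'],cv2.COLOR_BGR2GRAY)[192:221,328:357]
for r in range(0,29): print(192+r,' '.join('%3d'%x for x in g[r]))
print(proj(f,(448.3,-213.3,72)),proj(f,(448.3,-213.3,38)))
plan((448.3,-213.3,150,-.13+np.pi),(448.3,-213.3,43,-.13+np.pi))
E
```

```text
192  91  94  94  93  98  97  96  98 101  97  94  99 103 109 112 108 110 125 133 134 134 135 134 133 134 134 134 135 136
193  90  97  97  97  98  99  99  99  99  99  97  97  96  93  93  94  94  98 100  97  99  99  95  94  98 104 109 111 109
194  90  96  97  97  98  99  98 101  97  97  97  94  92  95  92  89  90  96  97  96  97  97  99  96  96  96  94  94  94
195  94  98  98  98  98  98  99  98  96  93  91  81  68  78  69  53  63  81  82  87  95  99  97  98  98  99  96  95  94
196  94  94  98  97  97  98  97  95  81  67  53  38  31  30  29  27  33  37  35  54  79  93  95  97  99  98  97  96  95
197  95  99  97  96  97  99  94  82  62  46  28  30  23  11   7  21  30  29  28  28  51  65  87  95  97  96  97  97  98
198  92  98  96  98  96  94  71  48  34  33  31  32  26   9   6  27  25  28  26  16  28  50  80  90  96  98  97  97  98
199  93  99  98  99  93  79  49  30  25  28  30  30  24  14  13  21  29  27  24  20  25  32  39  59  86  96  97  97  98
200  93  98  96  96  71  45  32  28  31  33  29  28  16  12   8  26  30  28  28  21  24  26  29  49  81  96  95  97  97
201  94  95  96  92 
[... 1882 characters left out ...]
1  97  95  96  96
217  98  98  98  99  94  96  98  81  84  76  50  38  35  30  28  26  26  44  53  59  84  97  97  98  97  96  98  99  99
218  97  97  97  97  96  97  97  95  95  91  77  61  65  69  62  52  60  81  78  85  95  98  98  96  97  96  98  99  98
219  83  84  87  89  88  93  93  91  94  94  90  73  71  93  82  64  84  96  94  95  96  97  97  99  96  97  99  97  97
220  60  60  59  59  64  68  70  69  71  78  75  62  67  94  79  62  79  92  94  95  93  95  95  94  95  95  97  96  98
[344.2 205.3] [342.  206.1]
t 62.75 pos [484.5 159.4 298.1] xang 3.025 F [-1.1 -0.4 -0.6] w 80.2 ff 0.0
[-0.0, -0.02, 0.09, -0.31, -14.97, 5.93]  mm 403
[-0.0, -0.02, 0.09, -0.32, -14.97, 10.21]  mm 453
```

Call:
{"fn": "arm_command", "kwargs": {
  "steps": [
    [0, 0, 0, 0, -3, 0, 85],
    [0, 0, -0.41, -0.28, -15, 0, 85],
    [0, 0, -0.41, -0.28, -15, 0, 85],
    [0, 0, -0.41, -0.28, -15, 0, 85],
    [0, 0, -0.41, -0.28, -15, 0, 85],
    [0, 0, -0.41, -0.28, -15, 0, 85],
    [0, 0, -0.41, -0.28, -15, 0, 85],
    [0, 0, -0.41, -0.28, -15, 2, 85],
    [0, 0, -0.41, -0.28, -15, 4, 85],
    [0, 0, -0.41, -0.28, -15, 5.93, 85],
    [0, 0, -0.41, -0.28, -15, 5.93, 85],
    [0, 0, -0.41, -0.28, -15, 5.93, 85]
  ]
}}

```text
time_s: 63.95
position: [446.7, -212.8, 149.4]
ee_rot: [-0.092, -3.135, -0.002]
contact_force: [0.2, -0.7, 1.0]
width: 84.8
finger_force: 0.0
```

```bash
python3 - <<'E'
from p import *
plan((447.5,-213.5,44,-.06+np.pi))
E
```

```text
t 63.95 pos [ 446.7 -212.8  149.4] xang 3.083 F [ 0.2 -0.7  1. ] w 84.8 ff 0.0
[0.01, -0.04, 0.01, -0.05, -0.03, 4.22]  mm 105
```

Call:
{"fn": "arm_command", "kwargs": {
  "steps": [
    [0, 0, 0, -0.03, -0.03, 1.2, 85],
    [0, 0, 0, -0.03, -0.03, 2.4, 85],
    [0, 0, 0, -0.03, -0.03, 3.5, 85],
    [0, 0, 0, -0.03, -0.03, 4.1, 85],
    [0, 0, 0, -0.03, -0.03, 4.2, 85],
    [0, 0, 0, -0.03, -0.03, 4.2, 50],
    [0, 0, 0, -0.03, -0.03, 4.2, 30],
    [0, 0, 0, -0.03, -0.03, 4.2, 10],
    [0, 0, 0, -0.03, -0.03, 4.2, 10],
    [0, 0, 0, -0.03, -0.03, 4.2, 10],
    [0, 0, 0, -0.03, -0.03, 4.2, 10],
    [0, 0, 0, -0.03, -0.03, 4.2, 10]
  ]
}}

```text
time_s: 65.15
position: [448.9, -215.8, 46.1]
ee_rot: [-0.095, -3.139, 0.006]
contact_force: [-2.0, -3.8, 6.2]
width: 15.3
finger_force: 58.5
```

Call:
{"fn": "arm_command", "kwargs": {
  "steps": [
    [0, 0, 0, 0, -0.05, 0, 10],
    [0, 0, 1, 0, -0.08, 0, 10],
    [0, 0, 2, 0, -0.08, 0, 10],
    [0, 0, 3, 0, -0.08, 0, 10],
    [0, 0, 4, 0, -0.08, 0, 10],
    [0, 0, 5, 0, -0.08, 0, 10],
    [0, 0, 6, 0, -0.08, 0, 10],
    [0, 0, 7, 0, -0.08, 0, 10],
    [0, 0, 8, 0, -0.08, 0, 10],
    [0, 0, 8, 0, -0.08, 0, 10]
  ]
}}

```text
time_s: 66.15
position: [448.8, -216.1, 46.1]
ee_rot: [-1.743, -2.613, 0.001]
contact_force: [-1.7, -0.4, 8.7]
width: 14.8
finger_force: 58.7
```

```bash
python3 - <<'E'
from p import *
plan((448.9,-215.8,46,-1.36+np.pi)); print(arm.get_state()['ft_torque'])
E
```

```text
t 66.15 pos [ 448.8 -216.1   46.1] xang 1.965 F [-1.7 -0.4  8.7] w 14.8 ff 58.7
[-0.01, 0.0, 1.31, 0.01, 0.01, 0.01]  mm 0
[ 0.   0.3 -0.1]
```

Call:
{"fn": "arm_command", "kwargs": {
  "steps": [
    [0, 0, 0.5, 0, 0, 0, 10],
    [0, 0, 1.0, 0, 0, 0, 10],
    [0, 0, 1.4, 0, 0, 0, 10],
    [0, 0, 1.6, 0, 0, 0, 10],
    [0, 0, 1.6, 0, 0, 0, 10]
  ]
}}

```text
time_s: 66.65
position: [448.7, -216.3, 46.1]
ee_rot: [-2.02, -2.406, 0.002]
contact_force: [-1.7, -0.7, 8.9]
width: 15.1
finger_force: 58.7
```

```bash
python3 - <<'E'
from p import *
plan(); print(arm.get_state()['ft_torque'])
E
```

```text
t 66.65 pos [ 448.7 -216.3   46.1] xang 1.745 F [-1.7 -0.7  8.9] w 15.1 ff 58.7
[-0.2  0.3  0.2]
```

Call:
{"fn": "arm_command", "kwargs": {
  "steps": [
    [0, 0, 0.3, 0, 0, 0, 10],
    [0, 0, 0.6, 0, 0, 0, 10],
    [0, 0, 0.6, 0, 0, 0, 10]
  ]
}}

```text
time_s: 66.95
position: [448.8, -216.5, 46.2]
ee_rot: [2.111, 2.326, -0.004]
contact_force: [-3.9, -2.1, 7.2]
width: 15.2
finger_force: 84.8
```

```bash
python3 - <<'E'
from p import *
plan(); print(arm.get_state()['ft_torque'])
E
```

```text
t 66.95 pos [ 448.8 -216.5   46.2] xang 1.668 F [-3.9 -2.1  7.2] w 15.2 ff 84.8
[-0.4  0.5  2.3]
```

The torque jumped to 2.3 N·m, so the knob is at its stop. I'll release, retreat and verify.

Call:
{"fn": "arm_command", "kwargs": {
  "steps": [
    [0, 0, 0.6, 0, 0, 0, 10],
    [0, 0, 0.2, 0, 0, 0, 40],
    [0, 0, 0.2, 0, 0, 0, 70],
    [0, 0, 0.2, 0, 0, 0, 85],
    [0, 0, 0.2, 0, 0, 0, 85],
    [0, 0, 0.2, 0, 0, -1, 85],
    [0, 0, 0.2, 0, 0, -3, 85],
    [0, 0, 0.2, 0, 0, -5, 85],
    [0, 0, 0.2, 0, 0, -7, 85],
    [0, 0, 0.2, 0, 0, -9, 85],
    [0, 0, 0.2, 0, 0, -9, 85],
    [0, 0, 0.2, 0, 0, -9, 85]
  ]
}}

```text
time_s: 68.15
position: [449.5, -216.4, 271.6]
ee_rot: [2.152, 2.286, -0.001]
contact_force: [-0.4, -0.7, -0.3]
width: 85.0
finger_force: 0.0
```

Call:
{"fn": "arm_command", "kwargs": {
  "steps": [
    [0, 0, 0, -2, -3, 0, 85],
    [0, 0, 0, -3.5, -8, 0, 85],
    [0, 0, 0, -3.5, -8, 0, 85],
    [0, 0, 0, -3.5, -8, 0, 85],
    [0, 0, 0, -3.5, -8, 0, 85],
    [0, 0, 0, -3.5, -8, 0, 85]
  ]
}}

```text
time_s: 68.75
position: [251.6, -314.8, 268.1]
ee_rot: [-2.154, -2.278, 0.001]
contact_force: [-0.3, -0.1, 0.2]
width: 84.9
finger_force: 0.0
```

```bash
python3 - <<'E'
from pinfit import *
F={n:grab(n) for n in('side','top')};plan()
f=F['top'];g=cv2.cvtColor(f['img'],cv2.COLOR_BGR2GRAY)[192:221:1,328:357]
for r in range(2,28,2): print(192+r,' '.join('%3d'%x for x in g[r]))
s=cv2.cvtColor(F['side']['img'],cv2.COLOR_BGR2GRAY)[270:306:2,226:260:1]
print('side');[print(' '.join('%3d'%x for x in r)) for r in s]
for k in('hanger_blue','hanger_yellow','hanger_green','hanger_orange','keeper','pin','pin_block'): print(k,[[np.round(d['rect']).tolist() for d in finder.boxes_of(n,k)[:1]] for n in F])
pinfit(214,250,(516.6,5.6),('side',),F,r=12,vs=(60,))
E
```

```text
t 68.85 pos [ 253.8 -314.5  268.7] xang 1.63 F [0.2 0.5 0.7] w 85.1 ff 0.0
194  92  95  96  96  96  97  97  99  98  99  96  94  91  97  92  90  93  98  95  95  98  95  98  95  95  95  94  94  92
196  91  94  95  96  96  98  95  94  81  65  56  41  29  38  32  34  41  42  53  79  86  90  94  95  97  97  96  96  94
198  94  95  96  98  99  94  68  42  29  33  27  28  25  27  28  29  24  27  25  25  29  48  77  92  94  95  94  96  98
200  92  95  97  95  75  49  31  27  30  33  29  27  26  29  29  26  28  30  26  29  27  29  29  56  83  91  95  95  96
202  96  95  93  73  41  31  30  30  30  28  27  27  26  28  24  26  24  27  25  20  22  21  15  19  21  30  52  84  95
204  96  97  90  62  34  30  31  29  29  27  21  24  26  23  25  27  25  24  27  25  26  26  21  26  25  24  42  81  94
206  95  93  73  40  22  10  20  41  67  77  78  87  96 127 109  63  30  25  26  21  25  27  28  21  17  28  51  83  94
208  98  97  91  65  24   9   9  46  62  61  54  46  40  34  17  18  15  10  10   4  13  16  15  13  18  47  81  92  95
210  88  96  94  71  36   5   8   6  15  15  15  16  13  21  16  
[... 2814 characters left out ...]
2 112 115 112 109 112 109 106 147 180
117 114 114 115 115 114 116 116 116 117 115 115 115 116 114 114 114 113 117 114 111 113 114 115 114 112 110 111 113 112 109 105 151 179
hanger_blue [[[294.0, 339.0, 50.0, 24.0]], [[277.0, 133.0, 27.0, 11.0]]]
hanger_yellow [[[292.0, 206.0, 25.0, 63.0]], [[273.0, 146.0, 28.0, 16.0]]]
hanger_green [[[282.0, 203.0, 21.0, 54.0]], [[273.0, 154.0, 24.0, 9.0]]]
hanger_orange [[[274.0, 204.0, 22.0, 53.0]], [[270.0, 169.0, 32.0, 26.0]]]
keeper [[[264.0, 195.0, 22.0, 23.0]], [[271.0, 182.0, 27.0, 22.0]]]
pin [[[263.0, 182.0, 15.0, 17.0]], [[270.0, 178.0, 5.0, 12.0]]]
pin_block [[], [[209.0, 210.0, 27.0, 28.0]]]
side 60 bbox [259 175   9  15 110] [515.6   3.6] 0.22
```

```bash
python3 -c "
from h import *
print(arm.job_done())"
```

```text
the job is handed in; nothing more can be done
None
```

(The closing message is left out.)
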